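# Clamp and start the glaze mill

### The job

The charged jar is standing in the glaze mill: swing the clamp bridge fully home over it, then turn the grey clamp knob clockwise until its slip clutch gives its first click and stop there, as a second click is too many. Then set the yellow amplitude dial to 6 and the blue time dial to 4, in either order, and last of all press the green start button right down and let it go. Leave the jar seated in its cup and the other things on the bench where they are.

Things in the scene. Friction and masses are not known exactly. Their poses are not given: they have to be found in the camera images.
- mill: glaze mill, fixed: cream housing 300 x 300 mm, its top (control panel in front) 55 mm up; behind it a platform with posts, cup and jar. Origin: centre of the underside; +x from panel (robot side) to back, +y left, z up. In its frame, mm: jar axis (60, 0), post axes (60, -85) and (60, 85), yellow dial (-100, 95), blue dial (-100, -95), start (-112, 0)
- bridge_pivot (a point): axis of the bridge's upright hinge, on the mill's right (-y) post, at the bridge's underside, 190 mm above the table. The steel platform's top is 85 mm up; the posts are 16 mm thick with heads 28 mm wide, up to 220 mm above the table
- bridge_handle (a point): centre of the grip of the upright black handle on the free end of the aluminium clamp bridge: round, 25 mm thick, grip from 12 mm below this point to 16 mm above (handle top 20 mm above), 210 mm from the pivot, 232 mm above the table. The bridge is a bar 36 mm wide, 14 mm thick, its top 204 mm above the table
- bridge (a joint): swing of the bridge, rad: 0 = fully home at its stop, bar along the mill's y over the jar, notch round the far post; positive = open, anticlockwise seen from above, handle towards the robot (starts at 0.6 to 1.1). In the mill frame handle = pivot + 210 mm x (-sin q, cos q). Stiff hinge (0.4 N m, 2 N at the handle), stays where left
- knob_grip (a point): on the axis of the grey clamp knob, on the bridge 85 mm from the pivot, 252 mm above the table, mid-height of its upright wing: 76 mm long along the point's x, 15 mm thick, top 16 mm above this point, on a round skirt 62 mm wide whose top is 24 mm below it. Orange line on the +x half. The brass collar under the skirt has an orange mark too, in line with it until the clutch slips
- screw (a joint): turn of the clamp screw and its brass collar on the bridge, rad, growing clockwise seen from above: starts at 0.1 to 0.5, ends at a stop at 1.1 with its foot pressed on the jar's lid (the foot goes down 4 mm per rad). Stiff thread, about 0.33 N m, stays where left
- clutch_knob (a joint): slip of the knob over the screw, rad, growing clockwise; near 0 until the screw is at its stop. Then the clutch resists with up to 0.5 N m, gives way and springs on: first click crests at 0.26 and rests at 0.52, the second would crest at 0.79. Let go at 0.36 to 0.69, it settles near 0.52; the screw may give back under 0.1 meanwhile. Turn of the knob to one click at rest: (1.1 - screw) + 0.52, clockwise
- jar: white lidded porcelain jar with a blue band, 92 mm wide (lid 96 mm), 82 mm tall, 0.85 kg, loose in the rubber cup; origin: centre of its underside, z up along its axis
- cup (a point): centre of the cup's floor, on which the jar stands, 89 mm above the table; the cup's rim is 18 mm higher
- amplitude_grip (a point): on the axis of the yellow amplitude dial (left), 86 mm above the table, where its grip bar is held: 64 mm long along the point's x, 14 mm thick, from 21 mm below to 14 mm above this point, on a black disc 68 mm wide. White pointer line on the +x half
- amplitude_dial (a joint): amplitude dial, rad, growing clockwise seen from above, 0 to 4.712 for 0 to 10, so 6 is 2.827; starts between 7.4 and 9. One division is 27 deg. The pointer at 0 is 135 deg anticlockwise of the mill's +x axis, at 5 it points along +x (to the jar), at 10 it is 135 deg clockwise of it; long white ticks at 0, 5, 10. Light (0.04 N m), stays where left
- time_grip (a point): the same point on the blue time dial (right), 86 mm above the table; same sizes and marks as the yellow one
- time_dial (a joint): time dial, rad, growing clockwise seen from above, 0 to 4.712 for 0 to 10, so 4 is 1.885; starts between 1.1 and 2.5. Same scale and feel as the amplitude dial
- start_top (a point): centre of the top of the round green start button, 30 mm wide, 77 mm above the table. The flat red key 50 mm behind it is the stop key: fixed, not used
- start (a joint): how far the start button is down, m: 0 = up, 0.006 = right down, which takes 5 N straight down; it springs back
- spare_jar: bystander, to be left where it is: a second lidded porcelain jar, 96 mm wide, 82 mm tall; origin under its middle
- brush: bystander, to be left where it is: glaze brush lying flat, 190 mm long; origin under its middle
- glaze_jar: bystander, to be left where it is: teal jar with a black cap, 66 mm wide, 85 mm tall; origin under its middle
- oxide_jar: bystander, to be left where it is: clay-coloured jar with a white cap, 56 mm wide, 110 mm tall; origin under its middle
- bowl: bystander, to be left where it is: blue bowl, 110 mm wide, 50 mm tall; origin under its middle
- rib: bystander, to be left where it is: flat wooden rib, 100 x 50 x 7 mm; origin under its middle
- trimmer: bystander, to be left where it is: trimming tool lying flat, 165 mm long; origin under its middle

How it is judged:
By the outcome, as a careful person would: the job done as asked, in the order asked, and still so for the second after the job is handed in, with the robot touching nothing.
It also fails if it takes over 69 s, if anything falls off the work surface, if the arm or the gripper's body presses on something with over 40 N, if the wrist force passes 120 N, or if a joint passes its speed limit or range.

### The arm

A 7-joint arm with a two-finger parallel gripper is mounted at the origin on the work surface. World frame = base frame: x ahead of the robot, y to its left, z up, the work surface at z = 0. Lengths are in m, angles in rad, forces in N, time in s.
With the tool pointing down it reaches from about 0.425 to 0.925 m from the base axis. Payload 6.8 kg.
Tool frame: the origin (TCP) lies where the fingers leave the gripper's body, on its centre line; the fingertips stand 73 mm ahead of it and the grasp point (between the pads) lies 54 mm ahead of it; z points along the fingers, y is the direction in which the jaws open and shut (so a half turn about z gives the same grasp; the last joint's range is limited). The gripper opens to 85 mm and grips with 20 to 120 N. Pads are 22 mm wide; open, the fingers measure 114 mm over their backs; the gripper's body (76 mm by 85 mm) begins 54 mm behind the grasp point. The pads swing forward as they close: fully open they stand 13 mm farther back than shut.
Start: joints at [-1.274, 0.477, 0.022, 1.555, -0.011, 1.109, -0.083], TCP at [0.266, 0.62, 0.304] pointing down, gripper open.
Joint ranges: [-2.96, 2.96], [-0.34, 2.1], [-1.41, 1.46], [0.24, 2.44], [-1.37, 4.51], [0.17, 1.92], [-2.96, 2.96]. Speed limits (rad/s): [2.39, 2.39, 3.14, 3.14, 3.14, 3.14, 3.14].

### API

Orientations are given as a unit quaternion [w, x, y, z].
In Python, from cell import arm gives the robot as it stands.
- The arm moves only by the shell command python3 -m jog 'ROWS' [OPENING]. ROWS is JSON, a list that holds one entry, the list of rows, each a list of 4 numbers: the shift along the world's x, y, z in cm, then the turn about the world's z in rad. In form: [[[x, y, z, turn], ...]]. A call has 1 to 20 rows; each row is the pose to reach, as a shift and turn from the pose measured when the call began; what a row does not reach only later rows make up. A row lasts 1/12 s, in which the tool goes at most 41.7 mm and 7.16 degrees, less where a joint would pass 70% of its speed; a pose out of reach is approached as far as the arm can. A call with a gripper value outside its range is refused whole. OPENING is the opening, from -1 (shut) to 1 (fully open), set as the call begins (- or left out, the last holds). The fingers move at their own pace and stop on an object; the grip force is fixed at half the most. Time passes only in rows, so rows that repeat a pose let the fingers close. It gives the time, the measured TCP pose, the force and the opening at its end, in the units of the state.
- arm.state(): the state, without advancing time (a new reading comes with each control period).
- arm.capture(name): name is "scene" or "top" or "wrist"; returns a dict with "img" (480x640x3 uint8, red, green, blue), "z_map" (480x640 float32, m along the optical axis (not along the pixel's ray), 0 where there is no reading), "mtx" (3x3 intrinsics, pixels), "R" (3x3) and "t" (3): a world point X has camera coordinates R X + t. Camera axes: x right, y down, z forward; pixel columns grow to the right and rows downward; lengths in m; the calibration is good to about 2 mm. A picture is of the moment at which its call begins.
- arm.job_done(): hands the job in, once; it reports no verdict.
The state is a dict: "t": time; "qpos": joint angles; "qd": joint speeds; "effort": joint torques, N m; "ee_pos": TCP position; "ee_rot": TCP orientation; "force": force on the tool from outside, world axes, zero at the start; "ft_torque": the same for the moment, N m; "width": finger opening in m.
Only numpy, scipy, OpenCV 4.12 (cv2) and the standard library are available. Lean on these libraries where they do the work, as an engineer would, in place of code of your own. Each camera call takes 0.05 s, during which the arm holds its last target.

## Working session

There is one attempt and no reset: what is moved stays moved. The work goes in short steps, Python scripts to look and compute and a shell command to move; the robot and the scene stay as the last step left them, time stands still between calls to the robot, and variables do not carry over. Pictures are saved under pics/ and viewed, and the job is handed in when it is done.

```bash
ls; mkdir -p pics; python3 - <<'E'
from cell import arm
import cv2
s=arm.state(); print(s)
for n in ("scene","top"):
    c=arm.capture(n); cv2.imwrite(f"pics/{n}0.png",c["img"][:,:,::-1]); print(n,c["mtx"],c["R"],c["t"])
    import numpy as np; np.savez(f"/tmp/{n}0.npz",**c)
E
```

```text
pics
{'t': 0.0, 'qpos': array([-1.27407118,  0.47775793,  0.02234057,  1.556438  , -0.01152139,
        1.10928234, -0.08308765]), 'qd': array([ 0.00050146,  0.00013397,  0.00138669, -0.00202089, -0.00033679,
       -0.00020372,  0.00107974]), 'effort': array([-8.07819997e-04, -5.96451831e+01,  1.60785321e+00, -2.81196105e+01,
        1.25175482e-02,  9.51970374e-03,  2.03304995e-05]), 'ee_pos': array([0.26567651, 0.62002636, 0.30295956]), 'ee_rot': array([-1.22289808e-04,  2.01021490e-01,  9.79586437e-01, -8.70319200e-04]), 'force': array([ 0.15798271,  0.65154407, -1.03200175]), 'ft_torque': array([-0.01392765,  0.01658096,  0.00442492]), 'width': 0.08549079698233543}
scene [[508.80174124   0.         322.10805565]
 [  0.         508.80174124 244.97667796]
 [  0.           0.           1.        ]] [[-0.41680802  0.90899305  0.00164589]
 [ 0.58789578  0.27095277 -0.76220939]
 [-0.693289   -0.31672737 -0.64732846]] [ 0.21179737 -0.21121932  1.41474243]
top [[505.40754823   0.         323.13874694]
 [  0.         505.40754823 234.94008414]
 [  0.           0.           1.        ]] [[ 0.02301414 -0.99935245 -0.02765913]
 [-0.99672368 -0.02079024 -0.07816441]
 [ 0.07753876  0.0293674  -0.99655672]] [0.03886237 0.57788167 1.06242676]
```

View pics/scene0.png

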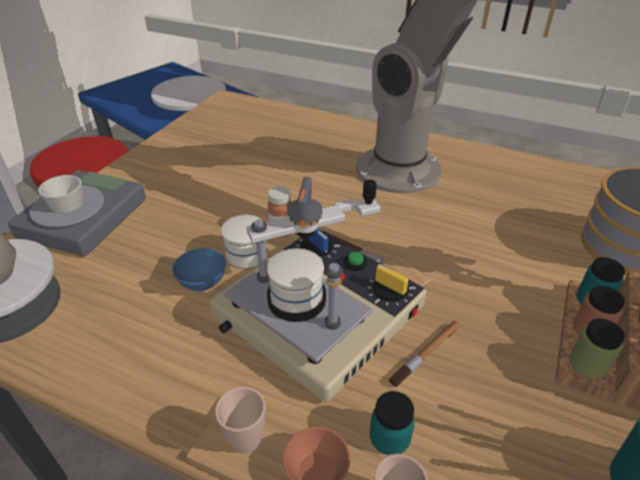

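View pics/top0.png

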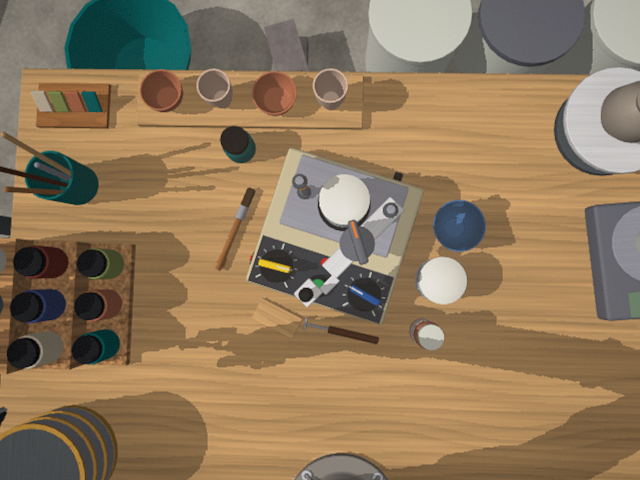

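The scene shows the mill with the bridge open, and the top view shows the same: post heads near (300,181) and (391,210), the knob at (356,242), the handle at (306,295), the yellow dial at (275,266) and the blue dial at (365,295). I'll zoom in to measure.

```bash
python3 - <<'E'
import numpy as np,cv2
c=np.load("/tmp/top0.npz"); im=c["img"][140:335,235:435]
cv2.imwrite("pics/topz.png",cv2.resize(im,None,fx=3,fy=3,interpolation=cv2.INTER_CUBIC)[:,:,::-1])
E
```

```text
(no output)
```

View pics/topz.png

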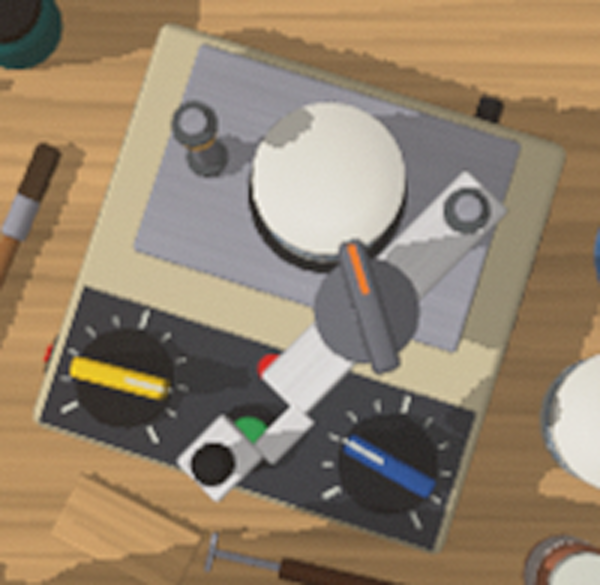

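```bash
cat > h.py <<'E'
import numpy as np
def back(c,uv,z):
    d=np.linalg.inv(c["mtx"])@np.array([uv[0],uv[1],1.]); R=c["R"];o=-R.T@c["t"]; d=R.T@d
    return o+d*(z-o[2])/d[2]
def proj(c,X):
    p=c["R"]@np.asarray(X,float)+c["t"]; p=c["mtx"]@p; return p[:2]/p[2]
E
python3 - <<'E'
import numpy as np
from h import *
from scipy.optimize import least_squares
c=np.load("/tmp/top0.npz")
px=lambda u,v:(235+(u-1)/3,140+(v-1)/3)
F=[((194,122),.22,(60,85)),((466,211),.22,(60,-85)),((329,180),.171,(60,0)),((123,378),.065,(-100,95)),((389,463),.065,(-100,-95)),
((165,25),.055,(150,150)),((565,150),.055,(150,-150)),((437,552),.055,(-150,-150)),((37,422),.055,(-150,150))]
W=np.array([back(c,px(*f[0]),f[1])[:2] for f in F]);M=np.array([f[2] for f in F])/1000
def T(p,m): 
    R=np.array([[np.cos(p[2]),-np.sin(p[2])],[np.sin(p[2]),np.cos(p[2])]]);return m@R.T+p[:2]
r=least_squares(lambda p:(T(p,M)-W).ravel(),[.55,0,-.3],loss='soft_l1',f_scale=.003)
p=r.x;print("mill",p);print(((T(p,M)-W)*1000).round(1))
pv=T(p,np.array([[.06,-.085]]))[0]
h=back(c,px(213,464),.252)[:2];k=back(c,px(370,306),.268)[:2]
for n,v in(("handle",h),("knob",k)):
    d=v-pv;print(n,v,np.linalg.norm(d),"q",np.arctan2(d[1],d[0])-p[2]-np.pi/2)
for n,a,b,z in(("amp",(72,367),(167,390),.1),("time",(432,492),(347,441),.1),("knob",(387,368),(350,245),.268)):
    A=back(c,px(*a),z)[:2];B=back(c,px(*b),z)[:2];d=B-A;y=np.arctan2(d[1],d[0]);rel=y-p[2]
    print(n,(A+B)/2,np.linalg.norm(d),"yaw",y,"rel",rel,"dial",5-rel/np.radians(27))
print("amp/time/start",T(p,np.array([[-.1,.095],[-.1,-.095],[-.112,0]])))
E
```

```text
mill [ 0.575711    0.0267079  -0.29322459]
[[-0.1  0.5]
 [ 0.6 -1.2]
 [ 1.1  0.2]
 [-0.7 -0.1]
 [-2.   1.3]
 [ 5.1  1.2]
 [ 2.4 -4.5]
 [-5.7 -2.7]
 [-1.   6.9]]
handle [0.45842783 0.07183755] 0.20793566287032425 q 1.100081212460755
knob [ 0.54786818 -0.0137133 ] 0.08416772505244699 q 1.098956693659845
amp [0.50721501 0.14475727] 0.06517490301893615 yaw -1.784256369413758 rel -1.4910317773448103 dial 8.164067702286944
time [ 0.4535179  -0.03501535] 0.0647639649600575 yaw 1.0544650880611555 rel 1.3476896801301033 dial 2.140113675378117
knob [ 0.54769263 -0.01285325] 0.07099522738098929 yaw 0.30924356191703983 rel 0.6024681539859877 dial 3.721522869835745
amp/time/start [[ 0.50743818  0.14655707]
 [ 0.45252046 -0.03533312]
 [ 0.46849152  0.05908046]]
```

```bash
python3 -m jog '[[[0,0,6,0],[4,-10,6,-0.1],[8,-20,6,-0.2],[11,-30,6,-0.3],[15,-42,6,-0.36],[19.3,-54.8,6,-0.36],[19.3,-54.8,6,-0.36],[19.3,-54.8,6,-0.36],[19.3,-54.8,6,-0.36],[19.3,-54.8,6,-0.36],[19.3,-54.8,6,-0.36],[19.3,-54.8,6,-0.36],[19.3,-54.8,6,-0.36],[19.3,-54.8,6,-0.36],[19.3,-54.8,6,-0.36],[19.3,-54.8,6,-0.36],[19.3,-54.8,6,-0.36],[19.3,-54.8,6,-0.36]]]' 1
cat >> h.py <<'E'
def st():
    from cell import arm
    from scipy.spatial.transform import Rotation as Ro
    s=arm.state(); q=s["ee_rot"]; R=Ro.from_quat([q[1],q[2],q[3],q[0]]).as_matrix()
    print("t",round(s["t"],2),"pos",(s["ee_pos"]*100).round(2),"jaw",round(np.arctan2(R[1,1],R[0,1]),3),"z",R[:,2].round(3),"F",s["force"].round(1),"M",s["ft_torque"].round(2),"w",round(s["width"]*1000,1),"q",s["qpos"].round(2))
E
python3 -c "
from h import *
st()
from cell import arm;import cv2
c=arm.capture('wrist');cv2.imwrite('pics/w1.png',c['img'][:,:,::-1]);np.savez('/tmp/w1.npz',**c)"
```

```text
t: 1.6
ee_pos: [0.4584, 0.0725, 0.3628]
ee_rot: [-0.001, 0.373, 0.928, -0.001]
force: [-0.5, 0.6, -0.7]
width: 0.0856
t 1.6 pos [45.84  7.25 36.28] jaw 0.806 z [-0.002 -0.001 -1.   ] F [-0.5  0.6 -0.7] M [0.01 0.07 0.  ] w 85.6 q [-0.71  0.05  0.44  1.99 -0.02  1.11  0.55]
```

View pics/w1.png

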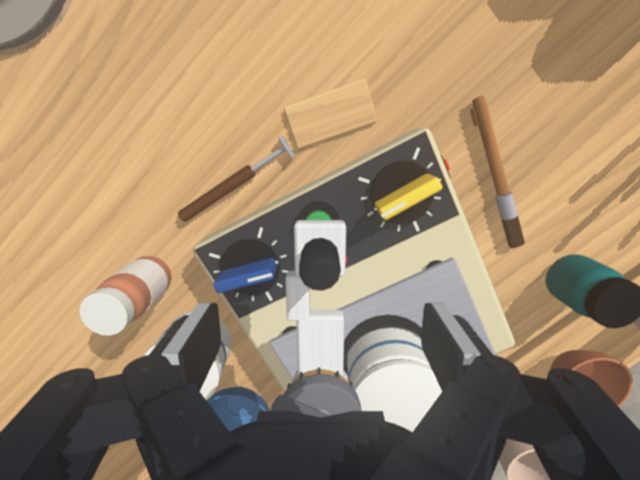

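The handle top at (320,262) lies midway between the fingers. Descending to grip it.

```bash
python3 -c "
from h import *
c=np.load('/tmp/w1.npz');print(back(c,(320,258),.252), back(c,(320,262),.252))"
python3 -m jog '[[[0,0,-3,0],[0,0,-5,0],[0,0,-7,0],[0,0,-7.7,0],[0,0,-7.7,0],[0,0,-7.7,0]]]' 
python3 -m jog '[[[0,0,0,0],[0,0,0,0],[0,0,0,0],[0,0,0,0],[0,0,0,0],[0,0,0,0],[0,0,0,0],[0,0,0,0]]]' -1
python3 -c "
from h import *
st()"
```

```text
[0.45007251 0.07854948 0.252     ] [0.45177403 0.07691019 0.252     ]
t: 2.15
ee_pos: [0.4583, 0.0741, 0.2861]
ee_rot: [-0.001, 0.372, 0.928, -0.001]
force: [0.3, 1.0, -0.3]
width: 0.0853
t: 2.82
ee_pos: [0.4585, 0.0741, 0.2867]
ee_rot: [-0.001, 0.372, 0.928, -0.001]
force: [-1.0, -0.3, 5.3]
width: 0.0232
t 2.82 pos [45.85  7.41 28.67] jaw 0.809 z [-0.002 -0.001 -1.   ] F [-1.  -0.3  5.3] M [-0.04  0.41 -0.05] w 23.2 q [-0.69  0.15  0.44  2.08 -0.08  0.93  0.6 ]
```

```bash
python3 -c "
from h import *
from cell import arm;import cv2
for n in ('wrist','scene'):
  c=arm.capture(n);cv2.imwrite('pics/%s2.png'%n,c['img'][:,:,::-1]);np.savez('/tmp/%s2.npz'%n,**c)
c=np.load('/tmp/w1.npz');z=c['z_map']
for r in range(234,296,6):
  d=z[r,320];x=np.linalg.inv(c['mtx'])@[320,r,1.]*d;print(r,(c['R'].T@(x-c['t'])).round(4))"
```

```text
234 [0.45   0.0784 0.2044]
240 [0.4485 0.0799 0.2252]
246 [0.4486 0.0799 0.2367]
252 [0.4489 0.0796 0.2464]
258 [0.4507 0.078  0.2498]
264 [0.4528 0.0759 0.2513]
270 [0.4555 0.0734 0.2512]
276 [0.4583 0.0707 0.2506]
282 [0.4606 0.0684 0.2515]
288 [0.4634 0.0657 0.2512]
294 [ 0.535  -0.0041  0.0548]
```

View pics/wrist2.png

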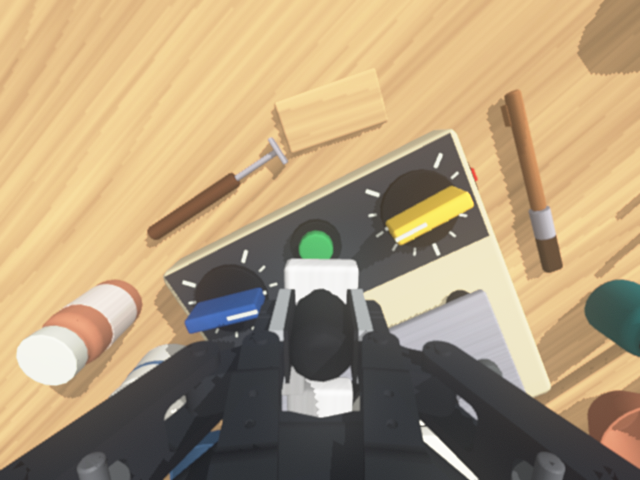

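View pics/scene2.png

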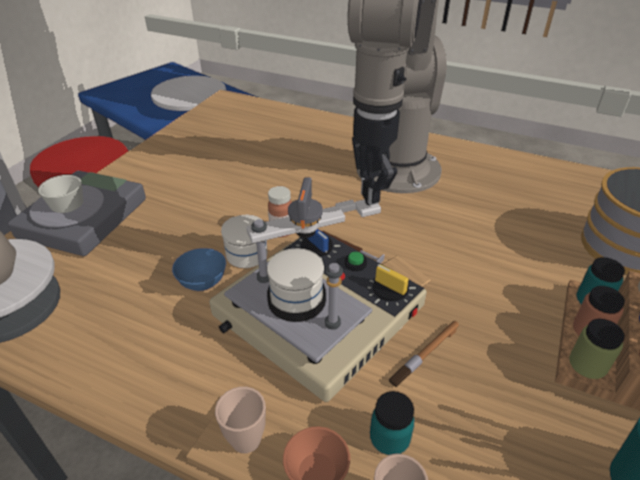

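```bash
python3 -c "
from h import *
u=lambda q:np.array([np.cos(1.2776+q),np.sin(1.2776+q)])
for q in [1.04,.96,.88,.8,.72,.64,.56,.48,.4,.32,.24,.16,.1,.05,0,-.02]:
  s=21*(u(q)-u(1.1)); print('[%.2f,%.2f,0,%.2f],'%(s[0],s[1],q-1.1),end='')"
```

```text
[0.90,0.88,0,-0.06],[2.18,1.97,0,-0.14],[3.54,2.96,0,-0.22],[4.97,3.83,0,-0.30],[6.47,4.59,0,-0.38],[8.03,5.22,0,-0.46],[9.63,5.73,0,-0.54],[11.26,6.11,0,-0.62],[12.93,6.35,0,-0.70],[14.60,6.46,0,-0.78],[16.28,6.44,0,-0.86],[17.95,6.29,0,-0.94],[19.20,6.08,0,-1.00],[20.22,5.85,0,-1.05],[21.23,5.58,0,-1.10],[21.63,5.45,0,-1.12],
```

```bash
python3 -m jog '[[[0.9,0.88,0,-0.06],[2.18,1.97,0,-0.14],[3.54,2.96,0,-0.22],[4.97,3.83,0,-0.3],[6.47,4.59,0,-0.38],[8.03,5.22,0,-0.46],[9.63,5.73,0,-0.54],[11.26,6.11,0,-0.62],[12.93,6.35,0,-0.7],[14.6,6.46,0,-0.78],[16.28,6.44,0,-0.86],[17.95,6.29,0,-0.94],[19.2,6.08,0,-1.0],[19.2,6.08,0,-1.0],[19.2,6.08,0,-1.0]]]'
python3 -c "
from h import *
st()"
```

```text
t: 4.17
ee_pos: [0.6511, 0.1338, 0.2868]
ee_rot: [0.0, 0.771, 0.637, -0.0]
force: [2.3, -2.7, 1.0]
width: 0.0233
t 4.17 pos [65.11 13.38 28.68] jaw -0.191 z [-0.    -0.001 -1.   ] F [ 2.3 -2.7  1. ] M [-0.64 -0.27  0.14] w 23.3 q [-0.71  0.53  0.6   1.63 -0.33  1.08 -0.21]
```

```bash
python3 -m jog '[[[1.0,-0.25,0,-0.05],[2.0,-0.5,0,-0.1],[2.2,-0.57,0,-0.11],[2.2,-0.57,0,-0.11],[2.2,-0.57,0,-0.11]]]'
python3 -c "
from h import *
st()"
```

```text
t: 4.58
ee_pos: [0.6709, 0.1289, 0.2868]
ee_rot: [-0.002, 0.804, 0.595, -0.002]
force: [-6.6, -0.7, 4.6]
width: 0.0233
t 4.58 pos [67.09 12.89 28.68] jaw -0.297 z [-0.005  0.    -1.   ] F [-6.6 -0.7  4.6] M [-0.2   1.24  0.54] w 23.3 q [-0.69  0.57  0.62  1.58 -0.36  1.11 -0.29]
```

```bash
python3 -m jog '[[[0.4,-0.12,0,0],[0.6,-0.18,0,0],[0.6,-0.18,0,0]]]'
python3 -c "
from h import *
st()
from cell import arm;import cv2
for n in ('top','scene'):
  c=arm.capture(n);cv2.imwrite('pics/%s3.png'%n,c['img'][:,:,::-1]);np.savez('/tmp/%s3.npz'%n,**c)
c=np.load('/tmp/top3.npz'); im=c['img'][140:335,235:435]
cv2.imwrite('pics/topz3.png',cv2.resize(im,None,fx=3,fy=3,interpolation=cv2.INTER_CUBIC)[:,:,::-1])"
```

```text
t: 4.83
ee_pos: [0.6717, 0.1287, 0.2867]
ee_rot: [-0.007, 0.803, 0.596, -0.006]
force: [-22.5, 1.1, 15.0]
width: 0.0226
t 4.83 pos [67.17 12.87 28.67] jaw -0.293 z [-0.018  0.003 -1.   ] F [-22.5   1.1  15. ] M [0.01 3.61 0.4 ] w 22.6 q [-0.68  0.58  0.61  1.57 -0.36  1.13 -0.28]
```

View pics/topz3.png

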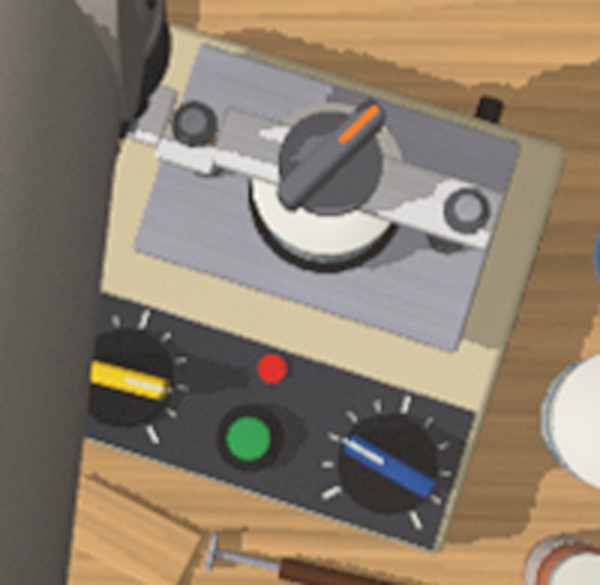

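```bash
python3 -m jog '[[[-0.3,0.1,0,0],[-0.3,0.1,0,0]]]'
python3 -m jog '[[[0,0,0,0],[0,0,0,0],[0,0,0,0],[0,0,0,0],[0,0,0,0],[0,0,3,0],[0,0,6,0],[0,0,9,0],[0,0,9,0]]]' 1
python3 -c "
from h import *
st()
from cell import arm;import cv2
c=np.load('/tmp/top3.npz')
px=lambda u,v:(235+(u-1)/3,140+(v-1)/3)
A=back(c,px(290,203),.268);B=back(c,px(376,106),.268);d=B-A;print((A+B)/2,np.linalg.norm(d),np.arctan2(d[1],d[0]))
for n in ('wrist',):
  c=arm.capture(n);cv2.imwrite('pics/%s4.png'%n,c['img'][:,:,::-1]);np.savez('/tmp/%s4.npz'%n,**c)
c=arm.capture('scene');np.savez('/tmp/scene4.npz',**c)
cv2.imwrite('pics/scene4.png',cv2.resize(c['img'][160:360,200:440],None,fx=3,fy=3,interpolation=cv2.INTER_CUBIC)[:,:,::-1])
"
```

```text
t: 5.1
ee_pos: [0.6679, 0.1298, 0.2869]
ee_rot: [-0.006, 0.802, 0.598, -0.006]
force: [2.0, -3.4, -1.4]
width: 0.0229
t: 5.85
ee_pos: [0.6702, 0.1293, 0.3837]
ee_rot: [-0.004, 0.802, 0.598, -0.001]
force: [0.8, -0.3, 0.3]
width: 0.0852
t 5.85 pos [67.02 12.93 38.37] jaw -0.29 z [-0.007  0.005 -1.   ] F [ 0.8 -0.3  0.3] M [-0.08 -0.1   0.03] w 85.2 q [-0.71  0.5   0.65  1.47 -0.31  1.29 -0.32]
[0.63202926 0.00831222 0.268     ] 0.07254673950723847 -0.700982646662731
```

View pics/wrist4.png

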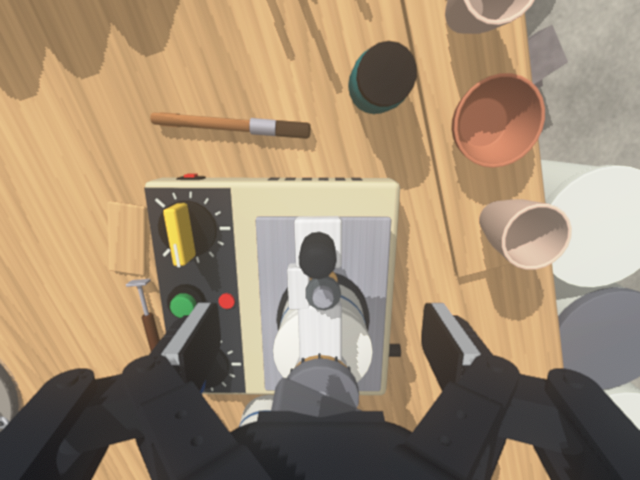

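View pics/scene4.png

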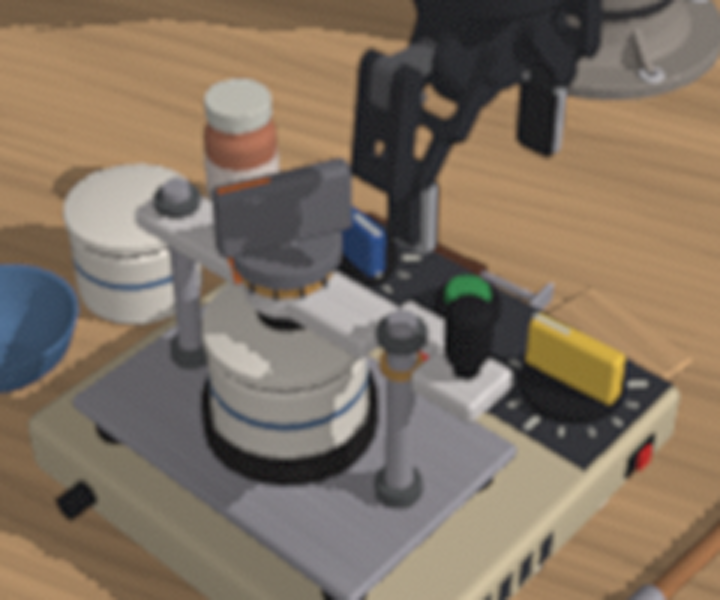

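The bridge bar is along the mill's y and its notch is round the far post. Next, a better measure of the wing's yaw from depth.

```bash
cat >> h.py <<'E'
def wing(c,cen,zlo,zhi,r=.045):
    import cv2
    z=c["z_map"];v,u=np.nonzero(z>0);d=z[v,u]
    P=(np.linalg.inv(c["mtx"])@np.stack([u,v,np.ones_like(u)]))*d
    X=(c["R"].T@(P-c["t"][:,None])).T
    m=(X[:,2]>zlo)&(X[:,2]<zhi)&(np.hypot(X[:,0]-cen[0],X[:,1]-cen[1])<r)
    Y=X[m]; (cx,cy),(w,h),a=cv2.minAreaRect((Y[:,:2]*1000).astype(np.float32))
    C=np.cov(Y[:,:2].T);e,V=np.linalg.eigh(C);ax=V[:,1]
    print("n",m.sum(),"mean",Y.mean(0).round(4),"rect c",round(cx,1),round(cy,1),round(w,1),round(h,1),"a",a,"pca yaw",np.arctan2(ax[1],ax[0]))
E
python3 -c "
from h import *
wing(np.load('/tmp/top0.npz'),(.548,-.013),.258,.275)
wing(np.load('/tmp/top3.npz'),(.633,.009),.258,.275)
wing(np.load('/tmp/scene0.npz'),(.548,-.013),.258,.275)
wing(np.load('/tmp/scene4.npz'),(.633,.009),.258,.275)
"
```

```text
n 415 mean [ 0.5485 -0.0135  0.2683] rect c 549.0 -13.7 75.3 15.2 a 18.313905715942383 pca yaw -2.8233945483816885
n 413 mean [0.634  0.0088 0.2682] rect c 634.6 9.1 15.1 75.8 a 45.24397277832031 pca yaw 2.3592771195930284
n 271 mean [ 0.5547 -0.0119  0.2673] rect c 549.4 -14.9 78.4 15.3 a 18.04434585571289 pca yaw -2.831618440875357
n 481 mean [0.6366 0.0095 0.2659] rect c 633.8 8.3 18.0 75.2 a 47.00532150268555 pca yaw 2.375069443677476
```

```bash
python3 -m jog '[[[-1,-3,0,0.12],[-2,-6,0,0.24],[-2.8,-9,0,0.36],[-3.6,-12,0,0.48],[-3.6,-12,0,0.6],[-3.6,-12,0,0.72],[-3.6,-12,0,0.84],[-3.6,-12,0,0.96],[-3.6,-12,-2,1.08],[-3.6,-12,-2.4,1.08],[-3.6,-12,-2.4,1.08],[-3.6,-12,-2.4,1.08]]]'
python3 -c "
from h import *
st()
from cell import arm;import cv2
for n in ('wrist',):
  c=arm.capture(n);cv2.imwrite('pics/%s5.png'%n,c['img'][:,:,::-1]);np.savez('/tmp/%s5.npz'%n,**c)
wing(c,(.634,.009),.258,.275)
"
```

```text
t: 6.95
ee_pos: [0.632, 0.0097, 0.3535]
ee_rot: [-0.003, 0.382, 0.924, -0.007]
force: [0.7, 0.4, 0.4]
width: 0.0852
t 6.95 pos [63.2   0.97 35.35] jaw 0.787 z [-0.012 -0.011 -1.   ] F [0.7 0.4 0.4] M [-0.02  0.    0.02] w 85.2 q [-0.45  0.39  0.45  1.62 -0.17  1.18  0.82]
n 4132 mean [0.6288 0.0108 0.2672] rect c 631.3 8.2 15.1 75.3 a 46.19319534301758 pca yaw 2.378033506012074
```

View pics/wrist5.png

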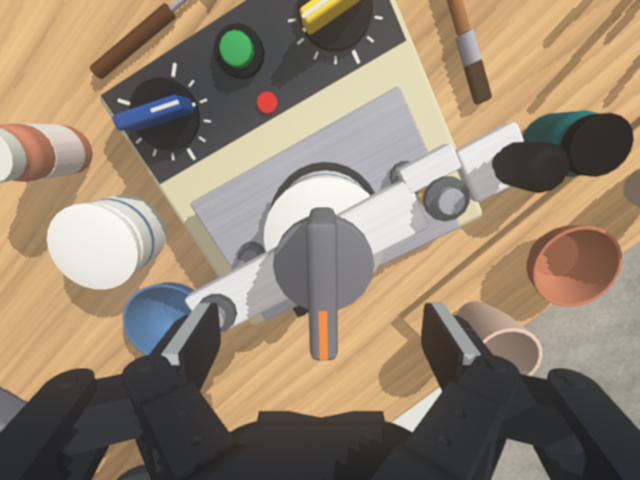

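```bash
python3 -m jog '[[[0.1,0,-2,0.01],[0.1,0,-4,0.01],[0.1,0,-4.65,0.01],[0.1,0,-4.65,0.01],[0.1,0,-4.65,0.01]]]'
python3 -m jog '[[[0,0,0,0],[0,0,0,0],[0,0,0,0],[0,0,0,0],[0,0,0,0],[0,0,0,0],[0,0,0,0],[0,0,0,0],[0,0,0,0]]]' -1
python3 -c "
from h import *
st()"
```

```text
t: 7.42
ee_pos: [0.6337, 0.0097, 0.3083]
ee_rot: [-0.003, 0.377, 0.926, -0.007]
force: [1.3, -0.1, -0.0]
width: 0.0849
t: 8.17
ee_pos: [0.6336, 0.0094, 0.3087]
ee_rot: [-0.003, 0.377, 0.926, -0.007]
force: [-3.4, -1.9, 5.4]
width: 0.014
t 8.17 pos [63.36  0.94 30.87] jaw 0.797 z [-0.01  -0.011 -1.   ] F [-3.4 -1.9  5.4] M [-0.04  0.55  0.08] w 14.0 q [-0.43  0.43  0.43  1.67 -0.19  1.09  0.85]
```

```bash
python3 -m jog '[[[0,0,0,-0.06],[0,0,0,-0.12],[0,0,0,-0.18],[0,0,0,-0.24],[0,0,0,-0.3]]]'
python3 -c "
from h import *
st()"
python3 -m jog '[[[0,0,0,-0.06],[0,0,0,-0.12],[0,0,0,-0.18]]]'
python3 -c "
from h import *
st()"
python3 -m jog '[[[0,0,0,-0.05],[0,0,0,-0.05]]]'
python3 -c "
from h import *
st()"

```

```text
t: 8.58
ee_pos: [0.6339, 0.0093, 0.3088]
ee_rot: [-0.003, 0.513, 0.859, -0.006]
force: [-1.0, -1.3, 1.6]
width: 0.0139
t 8.58 pos [63.39  0.93 30.88] jaw 0.494 z [-0.012 -0.008 -1.   ] F [-1.  -1.3  1.6] M [-0.22 -0.04  0.31] w 13.9 q [-0.48  0.44  0.5   1.67 -0.22  1.1   0.58]
t: 8.83
ee_pos: [0.6341, 0.009, 0.3088]
ee_rot: [-0.003, 0.589, 0.808, -0.006]
force: [-1.4, -1.3, 2.1]
width: 0.0143
t 8.83 pos [63.41  0.9  30.88] jaw 0.312 z [-0.012 -0.006 -1.   ] F [-1.4 -1.3  2.1] M [-0.25 -0.05  0.35] w 14.3 q [-0.51  0.45  0.54  1.67 -0.25  1.1   0.42]
t: 9.0
ee_pos: [0.6342, 0.009, 0.3088]
ee_rot: [-0.003, 0.609, 0.793, -0.006]
force: [-1.7, -0.8, 2.2]
width: 0.0145
t 9.0 pos [63.42  0.9  30.88] jaw 0.26 z [-0.013 -0.006 -1.   ] F [-1.7 -0.8  2.2] M [-0.14  0.19  0.06] w 14.5 q [-0.52  0.45  0.56  1.67 -0.25  1.1   0.37]
```

```bash
for i in 1 2 3 4; do python3 -m jog '[[[0,0,0,-0.04]]]' >/dev/null
python3 -c "
from h import *
st()"; done
```

```text
t 9.08 pos [63.43  0.9  30.88] jaw 0.223 z [-0.013 -0.006 -1.   ] F [-2.  -0.9  2.7] M [-0.1   0.26  0.37] w 14.1 q [-0.52  0.45  0.56  1.67 -0.26  1.1   0.34]
t 9.17 pos [63.43  0.9  30.89] jaw 0.183 z [-0.013 -0.006 -1.   ] F [-2.  -0.6  1.8] M [-0.19  0.29  0.47] w 14.2 q [-0.53  0.46  0.57  1.67 -0.26  1.1   0.31]
t 9.25 pos [63.43  0.9  30.88] jaw 0.144 z [-0.013 -0.005 -1.   ] F [-1.  -1.4  1.9] M [-0.16  0.24  0.51] w 13.9 q [-0.53  0.46  0.58  1.67 -0.27  1.1   0.27]
t 9.33 pos [63.44  0.89 30.89] jaw 0.105 z [-0.013 -0.005 -1.   ] F [-1.3 -0.8  1.9] M [-0.19  0.16  0.72] w 14.1 q [-0.54  0.46  0.59  1.67 -0.27  1.11  0.24]
```

```bash
for i in 1 2 3 4 5 6; do python3 -m jog '[[[0,0,0,-0.04]]]' >/dev/null
python3 -c "
from h import *
st()"; done
python3 -c "
from h import *
from cell import arm;import cv2
c=arm.capture('wrist');cv2.imwrite('pics/wrist6.png',c['img'][:,:,::-1])
wing(c,(.634,.009),.258,.275)
c=arm.capture('scene');np.savez('/tmp/scene6.npz',**c)
cv2.imwrite('pics/scene6.png',cv2.resize(c['img'][200:280,260:360],None,fx=6,fy=6,interpolation=cv2.INTER_CUBIC)[:,:,::-1])
"
```

```text
t 9.42 pos [63.45  0.89 30.89] jaw 0.066 z [-0.013 -0.005 -1.   ] F [-2.3 -0.9  2.7] M [-0.15  0.35  0.65] w 14.1 q [-0.55  0.46  0.6   1.68 -0.28  1.11  0.2 ]
t 9.5 pos [63.44  0.89 30.89] jaw 0.027 z [-0.013 -0.005 -1.   ] F [-1.2 -0.7  2.3] M [-0.12  0.42  0.42] w 14.3 q [-0.55  0.46  0.61  1.68 -0.28  1.11  0.17]
t 9.58 pos [63.44  0.88 30.89] jaw -0.012 z [-0.014 -0.005 -1.   ] F [-2.6 -1.   2.4] M [-0.04  0.2   0.33] w 14.4 q [-0.56  0.47  0.62  1.68 -0.29  1.11  0.13]
t 9.67 pos [63.44  0.88 30.89] jaw -0.052 z [-0.014 -0.004 -1.   ] F [-1.  -1.6  3.4] M [-0.07  0.2   0.23] w 13.9 q [-0.56  0.47  0.63  1.68 -0.3   1.11  0.1 ]
t 9.75 pos [63.44  0.87 30.89] jaw -0.092 z [-0.014 -0.004 -1.   ] F [-2.7 -0.2  3. ] M [-0.07  0.17  0.15] w 14.0 q [-0.57  0.47  0.64  1.68 -0.3   1.11  0.06]
t 9.83 pos [63.44  0.87 30.89] jaw -0.132 z [-0.014 -0.003 -1.   ] F [-2.2 -1.   1.9] M [-0.02  0.12  0.1 ] w 13.8 q [-0.58  0.47  0.65  1.68 -0.31  1.11  0.03]
n 8540 mean [0.6336 0.0154 0.2673] rect c 632.2 10.1 69.8 40.6 a 60.66188049316406 pca yaw 1.446607874130036
```

View pics/scene6.png

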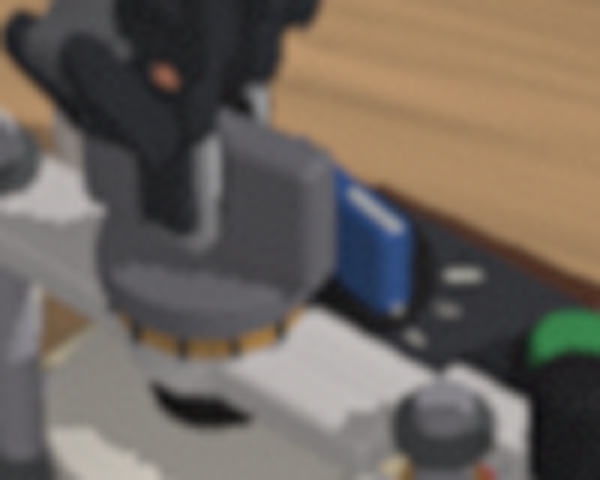

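View pics/wrist6.png

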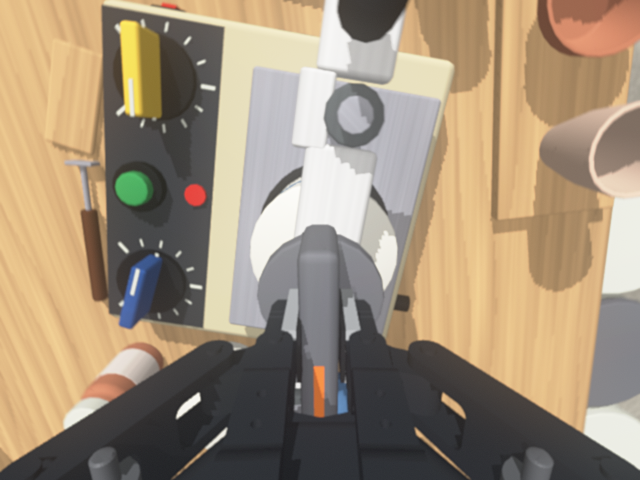

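```bash
for i in 1 2 3 4 5; do python3 -m jog '[[[0,0,0,-0.04]]]' >/dev/null
python3 -c "
from h import *
st()"; done
```

```text
t 10.02 pos [63.44  0.86 30.89] jaw -0.169 z [-0.014 -0.003 -1.   ] F [-2.1 -1.3  2.5] M [-0.    0.11 -0.07] w 14.3 q [-0.58  0.47  0.66  1.68 -0.31  1.11 -0.  ]
t 10.1 pos [63.44  0.85 30.89] jaw -0.209 z [-0.014 -0.002 -1.   ] F [-2.6 -0.8  2. ] M [-0.03  0.15 -0.09] w 13.9 q [-0.59  0.48  0.67  1.68 -0.32  1.11 -0.04]
t 10.18 pos [63.43  0.85 30.89] jaw -0.249 z [-0.014 -0.001 -1.   ] F [-1.7  0.5  1.9] M [ 0.21 -0.11 -0.15] w 14.2 q [-0.59  0.48  0.68  1.68 -0.32  1.11 -0.07]
t 10.27 pos [63.44  0.85 30.89] jaw -0.288 z [-0.014 -0.001 -1.   ] F [-2.2 -0.6  1.5] M [-0.2   0.03  0.15] w 14.1 q [-0.6   0.48  0.68  1.68 -0.33  1.12 -0.11]
t 10.35 pos [63.45  0.85 30.88] jaw -0.327 z [-0.013 -0.    -1.   ] F [-2.1 -1.4  1.9] M [-0.23  0.17  0.38] w 14.8 q [-0.6   0.48  0.69  1.68 -0.34  1.12 -0.14]
```

Torque went through a peak, reversed and came back up, which is one click. Releasing now.

```bash
python3 -m jog '[[[0,0,0,0.02],[0,0,0,0.02]]]'
python3 -m jog '[[[0,0,0,0],[0,0,0,0],[0,0,0,0],[0,0,0,0],[0,0,0,0],[0,0,3,0],[0,0,6,0],[-3,3,6,0],[-7,6,6,0],[-11,9,6,0],[-13,13,6,0],[-13,13,6,0],[-13,13,6,0]]]' 1
python3 -c "
from h import *
st()
from cell import arm;import cv2
c=arm.capture('top');np.savez('/tmp/top7.npz',**c)
wing(c,(.634,.009),.258,.275)
im=c['img'][140:335,235:435]
cv2.imwrite('pics/topz7.png',cv2.resize(im,None,fx=3,fy=3,interpolation=cv2.INTER_CUBIC)[:,:,::-1])
c=arm.capture('scene');np.savez('/tmp/scene7.npz',**c)
wing(c,(.634,.009),.258,.275)
cv2.imwrite('pics/scene7.png',cv2.resize(c['img'][200:280,240:360],None,fx=6,fy=6,interpolation=cv2.INTER_CUBIC)[:,:,::-1])
"
```

```text
t: 10.52
ee_pos: [0.6345, 0.0085, 0.3088]
ee_rot: [-0.004, 0.806, 0.592, -0.006]
force: [-2.6, -0.7, 3.2]
width: 0.014
t: 11.6
ee_pos: [0.5018, 0.1434, 0.3688]
ee_rot: [-0.005, 0.803, 0.596, -0.005]
force: [0.6, 0.6, -0.1]
width: 0.0858
t 11.6 pos [50.18 14.34 36.88] jaw -0.295 z [-0.015  0.002 -1.   ] F [ 0.6  0.6 -0.1] M [ 0.02 -0.02 -0.03] w 85.8 q [-0.99  0.19  0.7   1.87 -0.14  1.15 -0.54]
n 421 mean [0.6326 0.0093 0.2682] rect c 633.6 9.2 75.2 15.5 a 72.60070037841797 pca yaw 1.2707642123239284
n 438 mean [0.6374 0.0108 0.2662] rect c 633.6 8.2 76.9 16.7 a 72.43382263183594 pca yaw 1.2825381063900365
```

View pics/topz7.png

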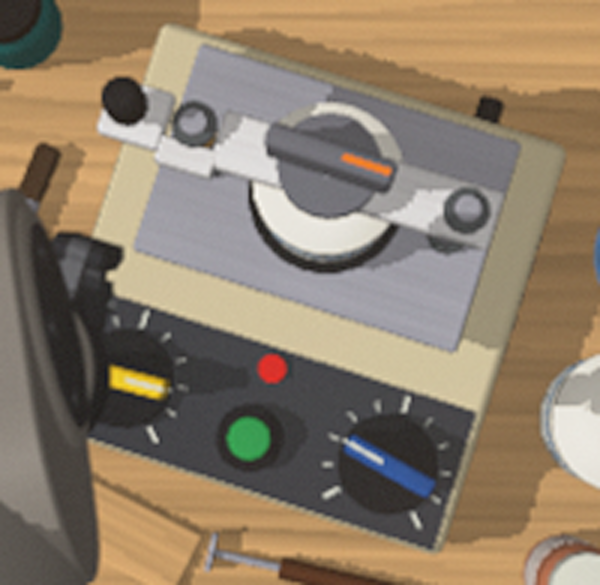

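View pics/scene7.png

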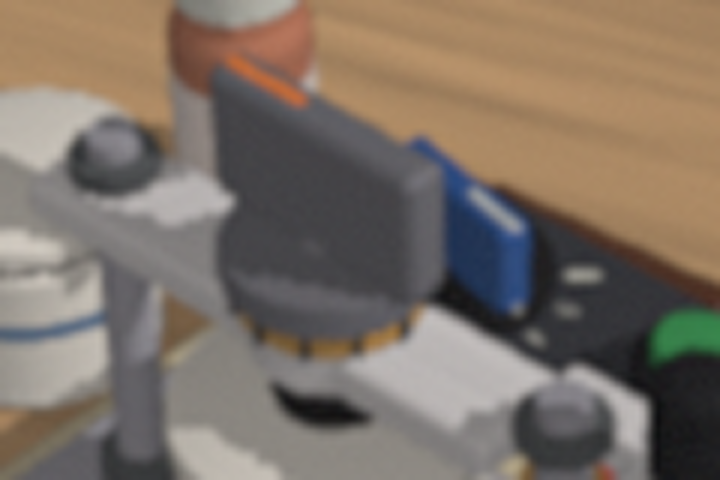

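The knob's wing is now along the bar with its orange line towards the pivot, 1.58 rad past the mill's +x. That fits screw plus clutch of about 1.62 less a small give-back, so exactly one click. Next, the dials.

```bash
python3 -c "
from h import *
from cell import arm;import cv2
for f in ('top0','scene0'):
  c=np.load('/tmp/%s.npz'%f)
  wing(c,(.5074,.1466),.092,.107);wing(c,(.4525,-.0353),.092,.107)
c=arm.capture('wrist');np.savez('/tmp/wrist8.npz',**c);cv2.imwrite('pics/wrist8.png',c['img'][:,:,::-1])
wing(c,(.5074,.1466),.092,.107)
"
```

```text
n 225 mean [0.5088 0.1451 0.1003] rect c 508.9 145.7 63.4 14.0 a 76.42025756835938 pca yaw 1.3348600553801588
n 227 mean [ 0.4545 -0.0362  0.1001] rect c 454.6 -36.1 64.1 13.9 a 61.290279388427734 pca yaw 1.0754454372804587
n 250 mean [0.5115 0.1454 0.0987] rect c 509.4 145.0 63.9 15.7 a 76.17989349365234 pca yaw 1.3416690475634754
n 106 mean [ 0.4633 -0.023   0.0988] rect c 461.1 -25.3 37.6 14.7 a 63.051788330078125 pca yaw 1.0530213395877124
n 882 mean [0.5077 0.1459 0.099 ] rect c 507.4 144.8 63.8 14.0 a 76.42306518554688 pca yaw 1.3341686569793776
```

View pics/wrist8.png

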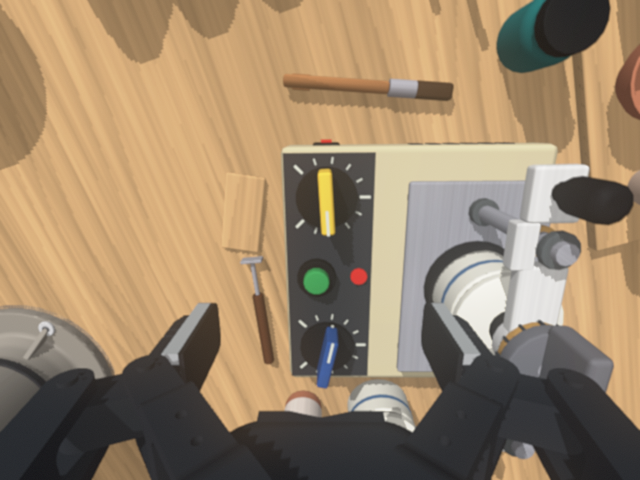

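```bash
python3 -c "
from h import *
c=np.load('/tmp/wrist8.npz');print('cam',-c['R'].T@c['t'])"
python3 -m jog '[[[0.7,0.25,-4,0.06],[0.7,0.25,-8,0.06],[0.7,0.25,-12,0.06],[0.7,0.25,-16,0.06],[0.7,0.25,-18.5,0.06],[0.7,0.25,-18.5,0.06],[0.7,0.25,-18.5,0.06]]]' 0.3
python3 -c "
from h import *
st()"
```

```text
cam [0.52703144 0.2115005  0.4382558 ]
t: 12.33
ee_pos: [0.5123, 0.1384, 0.1836]
ee_rot: [-0.003, 0.789, 0.615, -0.007]
force: [0.2, -0.3, 0.9]
width: 0.0558
t 12.33 pos [51.23 13.84 18.36] jaw -0.246 z [-0.014 -0.004 -1.   ] F [ 0.2 -0.3  0.9] M [-0.03 -0.06  0.01] w 55.8 q [-0.84  0.46  0.59  2.03 -0.36  0.77 -0.28]
```

```bash
python3 -m jog '[[[-0.35,0.75,0,0.01],[-0.35,0.75,0,0.01],[-0.35,0.75,0,0.01]]]'
python3 -c "
from h import *
st()
from cell import arm;import cv2
c=arm.capture('wrist');np.savez('/tmp/wrist9.npz',**c);cv2.imwrite('pics/wrist9.png',c['img'][:,:,::-1])
wing(c,(.5074,.1466),.092,.107)"
```

```text
t: 12.58
ee_pos: [0.5098, 0.1467, 0.1854]
ee_rot: [-0.003, 0.785, 0.619, -0.005]
force: [0.0, 0.1, -0.9]
width: 0.0555
t 12.58 pos [50.98 14.67 18.54] jaw -0.235 z [-0.011 -0.002 -1.   ] F [ 0.   0.1 -0.9] M [ 0.03 -0.03 -0.01] w 55.5 q [-0.86  0.45  0.59  2.03 -0.36  0.77 -0.29]
n 3288 mean [0.5081 0.1476 0.099 ] rect c 507.3 144.6 64.2 14.0 a 76.10903930664062 pca yaw 1.3336739131804884
```

View pics/wrist9.png

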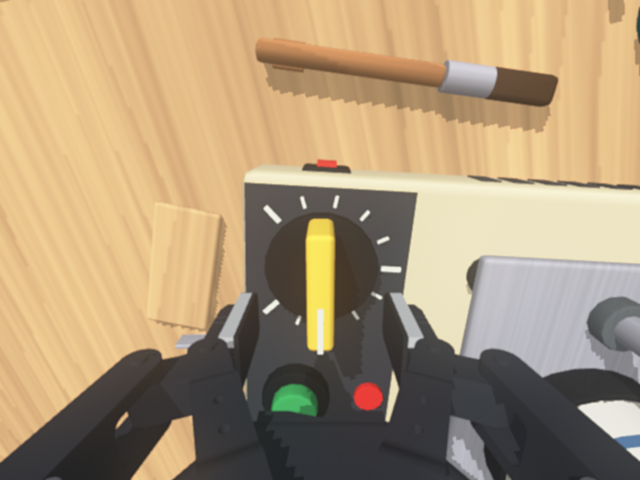

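The yellow bar at (320,285) is centred between the fingers and aligned with them, with its pointer at the lower end. Descending and gripping.

```bash
python3 -m jog '[[[-0.12,0,-2,0],[-0.12,0,-4.1,0],[-0.12,0,-4.1,0],[-0.12,0,-4.1,0]]]'
python3 -m jog '[[[0,0,0,0],[0,0,0,0],[0,0,0,0],[0,0,0,0],[0,0,0,0],[0,0,0,0],[0,0,0,0]]]' -1
python3 -c "
from h import *
st()"
```

```text
t: 12.97
ee_pos: [0.5083, 0.1464, 0.1444]
ee_rot: [-0.003, 0.785, 0.619, -0.006]
force: [0.0, -0.3, -0.0]
width: 0.0553
t: 13.55
ee_pos: [0.5093, 0.1465, 0.1456]
ee_rot: [-0.002, 0.785, 0.619, -0.005]
force: [-0.8, 0.6, 7.6]
width: 0.013
t 13.55 pos [50.93 14.65 14.56] jaw -0.236 z [-0.01  -0.002 -1.   ] F [-0.8  0.6  7.6] M [-0.15 -0.08  0.06] w 13.0 q [-0.82  0.51  0.54  2.05 -0.41  0.69 -0.24]
```

```bash
python3 -m jog '[[[0,0,0,0.1],[0,0,0,0.2],[0,0,0,0.3],[0,0,0,0.4],[0,0,0,0.5],[0,0,0,0.6],[0,0,0,0.7],[0,0,0,0.8],[0,0,0,0.9],[0,0,0,0.98],[0,0,0,1.04],[0,0,0,1.04],[0,0,0,1.04]]]'
python3 -c "
from h import *
st()"
```

```text
t: 14.63
ee_pos: [0.5076, 0.1465, 0.1456]
ee_rot: [-0.002, 0.374, 0.928, -0.006]
force: [-5.9, 0.1, 4.4]
width: 0.013
t 14.63 pos [50.76 14.65 14.56] jaw 0.805 z [-0.007 -0.01  -1.   ] F [-5.9  0.1  4.4] M [0.14 1.04 0.02] w 13.0 q [-0.62  0.47  0.27  2.04 -0.19  0.66  0.58]
```

```bash
python3 -m jog '[[[0,0,0,0],[0,0,0,0],[0,0,0,0],[0,0,3,0],[0,0,7,0],[0,0,11,0],[0,0,13,0],[0,0,13,0]]]' 0.3
python3 -c "
from h import *
st()
from cell import arm;import cv2
c=arm.capture('wrist');np.savez('/tmp/wrist10.npz',**c);cv2.imwrite('pics/wrist10.png',c['img'][:,:,::-1])
wing(c,(.5074,.1466),.092,.107)
wing(c,(.4525,-.0353),.092,.107)"
```

```text
t: 15.3
ee_pos: [0.5104, 0.147, 0.2809]
ee_rot: [0.002, 0.374, 0.927, -0.002]
force: [0.8, -0.5, -0.3]
width: 0.0554
t 15.3 pos [51.04 14.7  28.09] jaw 0.804 z [ 0.002 -0.006 -1.   ] F [ 0.8 -0.5 -0.3] M [ 0.03 -0.05 -0.01] w 55.4 q [-0.68  0.27  0.33  1.94 -0.1   0.95  0.51]
n 1508 mean [0.5058 0.1459 0.099 ] rect c 507.2 144.3 13.9 64.6 a 46.212188720703125 pca yaw 2.3778810146663965
n 1295 mean [ 0.4524 -0.034   0.0983] rect c 452.1 -36.6 64.8 14.1 a 61.25437927246094 pca yaw 1.0666411494491068
```

View pics/wrist10.png

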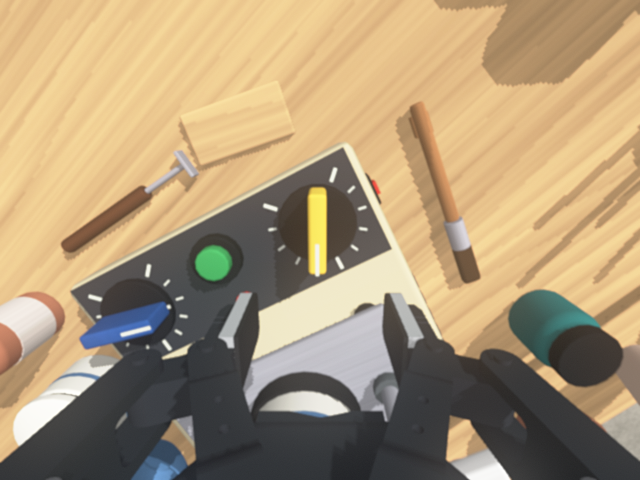

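```bash
python3 - <<'E'
from h import *
import cv2
for f in ('top0','scene0','wrist4','wrist10'):
    c=np.load('/tmp/%s.npz'%f);z=c["z_map"];v,u=np.nonzero(z>0);d=z[v,u]
    X=(c["R"].T@((np.linalg.inv(c["mtx"])@np.stack([u,v,np.ones_like(u)]))*d-c["t"][:,None])).T
    m=(X[:,2]>.047)&(X[:,2]<.063)&(np.hypot(X[:,0]-.576,X[:,1]-.027)<.23)
    img=np.zeros((480,480),np.uint8); ij=((X[m,:2]-[.576-.24,.027-.24])*1000).astype(int); ij=ij[(ij>=0).all(1)&(ij<480).all(1)]
    img[ij[:,1],ij[:,0]]=255; img=cv2.morphologyEx(img,cv2.MORPH_CLOSE,np.ones((7,7)));img=cv2.morphologyEx(img,cv2.MORPH_OPEN,np.ones((5,5)))
    n,l,s,_=cv2.connectedComponentsWithStats(img); k=1+s[1:,4].argmax(); P=np.argwhere(l==k)[:,::-1].astype(np.float32)
    r=cv2.minAreaRect(P); print(f,r[0][0]+336,r[0][1]-213,r[1],np.radians(r[2])-np.pi/2*(r[2]>45), np.radians(r[2]))
E
```

```text
top0 576.9358215332031 26.119247436523438 (300.7574157714844, 300.1827392578125) -0.29145674917243536 1.2793395776224612
scene0 577.6595458984375 24.97637939453125 (299.62347412109375, 300.7056579589844) -0.29220256743571205 1.2785937593591845
wrist4 576.4403839111328 24.967864990234375 (298.65020751953125, 298.1712951660156) -0.29145674917243536 1.2793395776224612
wrist10 522.8394470214844 40.79815673828125 (298.554443359375, 191.18211364746094) -0.29145674917243536 1.2793395776224612
```

```bash
python3 -m jog '[[[-1.5,-4,0,-0.12],[-3,-8,0,-0.24],[-4,-12,0,-0.36],[-5,-15.5,0,-0.48],[-5.65,-18.3,0,-0.6],[-5.65,-18.3,0,-0.72],[-5.65,-18.3,0,-0.84],[-5.65,-18.3,0,-0.96],[-5.65,-18.3,-2,-1.08],[-5.65,-18.3,-5,-1.2],[-5.65,-18.3,-8,-1.31],[-5.65,-18.3,-9.6,-1.31],[-5.65,-18.3,-9.6,-1.31],[-5.65,-18.3,-9.6,-1.31],[-5.65,-18.3,-9.6,-1.31]]]'
python3 -c "
from h import *
st()
from cell import arm;import cv2
c=arm.capture('wrist');np.savez('/tmp/wrist11.npz',**c);cv2.imwrite('pics/wrist11.png',c['img'][:,:,::-1])
wing(c,(.4535,-.0364),.092,.107)"
```

```text
t: 16.6
ee_pos: [0.4529, -0.0364, 0.1827]
ee_rot: [-0.002, 0.861, 0.508, -0.003]
force: [-0.9, 0.3, -0.2]
width: 0.0558
t 16.6 pos [45.29 -3.64 18.27] jaw -0.505 z [-0.007 -0.    -1.   ] F [-0.9  0.3 -0.2] M [-0.07  0.   -0.03] w 55.8 q [-0.54  0.33  0.57  2.2  -0.28  0.68 -0.27]
n 3379 mean [ 0.4544 -0.0344  0.099 ] rect c 452.8 -37.2 64.2 14.0 a 61.121395111083984 pca yaw 1.0719610431741469
```

View pics/wrist11.png

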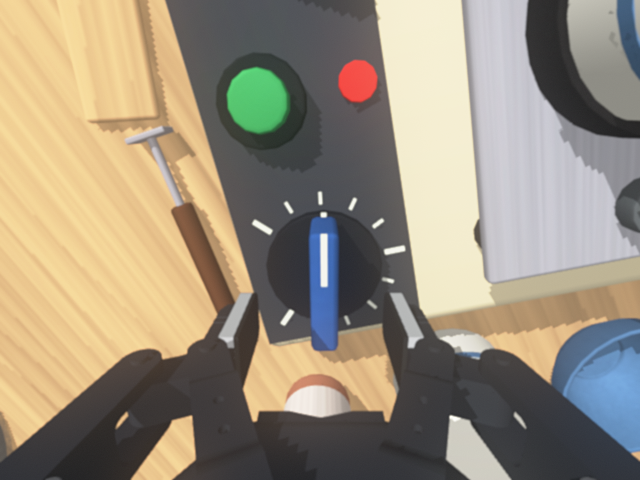

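The blue bar at (322,285) is centred, and its pointer is just past the second tick after the long 0 tick, about 2.1 as measured.

```bash
python3 -m jog '[[[0.05,0,-2,0],[0.05,0,-3.8,0],[0.05,0,-3.8,0],[0.05,0,-3.8,0]]]'
python3 -m jog '[[[0,0,0,0],[0,0,0,0],[0,0,0,0],[0,0,0,0],[0,0,0,0],[0,0,0,0],[0,0,0,0]]]' -1
python3 -c "
from h import *
st()"
```

```text
t: 16.98
ee_pos: [0.4538, -0.0364, 0.1457]
ee_rot: [-0.002, 0.861, 0.508, -0.003]
force: [-0.0, 0.6, 0.5]
width: 0.0554
t: 17.57
ee_pos: [0.4545, -0.0364, 0.1466]
ee_rot: [-0.001, 0.861, 0.508, -0.002]
force: [-1.1, 0.2, 8.1]
width: 0.0131
t 17.57 pos [45.45 -3.64 14.66] jaw -0.506 z [-0.004  0.001 -1.   ] F [-1.1  0.2  8.1] M [-0.    0.23 -0.06] w 13.1 q [-0.49  0.4   0.52  2.22 -0.35  0.6  -0.21]
```

```bash
python3 -m jog '[[[0,0,0,-0.1],[0,0,0,-0.2],[0,0,0,-0.3],[0,0,0,-0.4],[0,0,0,-0.5],[0,0,0,-0.6],[0,0,0,-0.7],[0,0,0,-0.8],[0,0,0,-0.86],[0,0,0,-0.887],[0,0,0,-0.887],[0,0,0,-0.887]]]'
python3 -c "
from h import *
st()"
python3 -m jog '[[[0,0,0,0],[0,0,0,0],[0,0,0,0],[0,0,3,0],[0,0,7,0],[0,0,11,0],[0,0,13,0],[0,0,13,0]]]' 0.3
python3 -c "
from h import *
st()
from cell import arm;import cv2
c=arm.capture('wrist');np.savez('/tmp/wrist12.npz',**c);cv2.imwrite('pics/wrist12.png',c['img'][:,:,::-1])
wing(c,(.4535,-.0364),.092,.107);wing(c,(.5074,.1466),.092,.107)"
```

```text
t: 18.57
ee_pos: [0.4547, -0.0372, 0.1468]
ee_rot: [-0.001, 0.996, 0.09, -0.0]
force: [1.4, -3.8, -5.7]
width: 0.0131
t 18.57 pos [45.47 -3.72 14.68] jaw -1.391 z [-0.001  0.002 -1.   ] F [ 1.4 -3.8 -5.7] M [-1.18 -0.48  0.01] w 13.1 q [-0.66  0.46  0.76  2.23 -0.55  0.64 -0.9 ]
t: 19.23
ee_pos: [0.4569, -0.0373, 0.2807]
ee_rot: [-0.003, 0.996, 0.09, 0.003]
force: [-0.3, -0.0, -0.3]
width: 0.056
t 19.23 pos [45.69 -3.73 28.07] jaw -1.391 z [ 0.006  0.006 -1.   ] F [-0.3 -0.  -0.3] M [-0.01 -0.04  0.03] w 56.0 q [-0.94  0.21  1.03  2.13 -0.24  0.91 -1.17]
n 1452 mean [ 0.4551 -0.037   0.0991] rect c 453.5 -37.4 63.1 13.6 a 9.832772254943848 pca yaw -2.969894828845405
n 2192 mean [0.5083 0.1415 0.0986] rect c 507.8 143.6 14.2 64.1 a 46.159507751464844 pca yaw 2.37646535951833
```

View pics/wrist12.png

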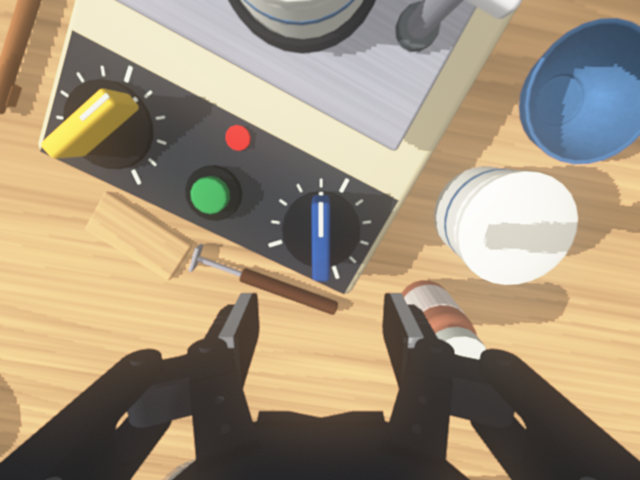

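Blue points at the fourth tick (one short of the long 5 tick) and yellow one tick past 5. Now I'll measure the start button and the ring round it.

```bash
python3 - <<'E'
from h import *
import cv2
for f in ('wrist12','wrist11','top7'):
    c=np.load('/tmp/%s.npz'%f);I=c["img"].astype(int);z=c["z_map"]
    g=(I[...,1]>I[...,0]+40)&(I[...,1]>I[...,2]+30)&(z>0)
    v,u=np.nonzero(z>0);d=z[v,u]
    X=(c["R"].T@((np.linalg.inv(c["mtx"])@np.stack([u,v,np.ones_like(u)]))*d-c["t"][:,None])).T
    r=np.hypot(X[:,0]-.4695,X[:,1]-.058)
    m=g[v,u]&(r<.03)&(X[:,2]>.074); print(f,X[m].mean(0),m.sum())
    cen=X[m].mean(0)
    r=np.hypot(X[:,0]-cen[0],X[:,1]-cen[1])
    for a in range(0,36,3):
        k=(r>=a/1e3)&(r<(a+3)/1e3)
        if k.any(): print(a,X[k,2].max().round(4),np.median(X[k,2]).round(4))
E
```

```text
wrist12 [0.46934271 0.05634365 0.07628626] 1017
0 0.0782 0.0766
3 0.0783 0.0765
6 0.0782 0.0765
9 0.0787 0.0765
12 0.0776 0.0752
15 0.074 0.0665
18 0.0684 0.0665
21 0.068 0.064
24 0.058 0.0551
27 0.0581 0.0551
30 0.3002 0.056
33 0.3009 0.2793
wrist11 [0.46903146 0.05678558 0.07630923] 3122
0 0.0783 0.0764
3 0.0786 0.0766
6 0.0787 0.0765
9 0.0786 0.0765
12 0.0785 0.0757
15 0.0746 0.0665
18 0.0693 0.0665
21 0.0679 0.0655
24 0.0574 0.0551
27 0.0574 0.0551
30 0.0574 0.0551
33 0.0577 0.0551
top7 [0.47005736 0.05863899 0.07760843] 147
0 0.0798 0.0782
3 0.0824 0.0773
6 0.0832 0.078
9 0.0816 0.0775
12 0.0797 0.0765
15 0.0796 0.068
18 0.0737 0.0672
21 0.0702 0.0648
24 0.0604 0.0561
27 0.0601 0.056
30 0.6841 0.6404
33 0.6846 0.6385
```

```bash
python3 -m jog '[[[0.4,3,0,0.1],[0.8,6,0,0.2],[1.25,9.5,0,0.3],[1.25,9.5,0,0.4],[1.25,9.5,-3,0.5],[1.25,9.5,-6,0.6],[1.25,9.5,-9,0.6],[1.25,9.5,-11.5,0.6],[1.25,9.5,-11.5,0.6],[1.25,9.5,-11.5,0.6],[1.25,9.5,-11.5,0.6]]]' -1
python3 -c "
from h import *
st()"
```

```text
t: 20.2
ee_pos: [0.4687, 0.0581, 0.1643]
ee_rot: [-0.003, 0.925, 0.38, 0.001]
force: [-0.1, 0.2, 1.1]
width: 0.0
t 20.2 pos [46.87  5.81 16.43] jaw -0.79 z [-0.     0.006 -1.   ] F [-0.1  0.2  1.1] M [-0.01 -0.04  0.01] w 0.0 q [-0.81  0.42  0.69  2.18 -0.45  0.67 -0.6 ]
```

```bash
python3 -m jog '[[[0,0,-0.7,0],[0,0,-1.3,0],[0,0,-1.7,0],[0,0,-1.7,0]]]'
python3 -m jog '[[[0,0,-0.3,0],[0,0,-0.3,0]]]'
python3 -m jog '[[[0,0,-0.2,0],[0,0,-0.2,0]]]'
python3 -c "
from h import *
st()"
```

```text
t: 20.53
ee_pos: [0.4692, 0.0585, 0.1474]
ee_rot: [-0.003, 0.925, 0.381, 0.002]
force: [0.8, 1.2, 3.0]
width: 0.0
t: 20.7
ee_pos: [0.4692, 0.0585, 0.1443]
ee_rot: [-0.003, 0.925, 0.381, 0.002]
force: [-1.3, -0.2, 4.6]
width: 0.0001
t: 20.87
ee_pos: [0.4694, 0.0584, 0.1434]
ee_rot: [-0.004, 0.925, 0.38, 0.002]
force: [-4.9, 0.4, 19.4]
width: 0.0001
t 20.87 pos [46.94  5.84 14.34] jaw -0.79 z [ 0.001  0.009 -1.   ] F [-4.9  0.4 19.4] M [0.06 1.16 0.01] w 0.1 q [-0.77  0.46  0.65  2.19 -0.49  0.63 -0.56]
```

Button bottomed (19 N at 0.0714 m tip height). Releasing, then backing off to check everything.

```bash
python3 -m jog '[[[0,0,1,0],[0,0,3,0],[0,0,7,0],[0,0,11,0],[0,0,15,0],[0,4,18,0],[-2,8,20,0],[-4,12,20,0],[-6,16,20,0],[-8,20,20,0],[-10,24,20,0],[-14,28,20,0],[-18,32,20,0],[-18,36,20,0],[-18,40,20,0],[-18,40,20,0],[-18,40,20,0]]]'
python3 -c "
from h import *
st()
from cell import arm;import cv2
c=arm.capture('top');np.savez('/tmp/top13.npz',**c)
wing(c,(.634,.009),.258,.275);wing(c,(.4535,-.0364),.092,.107);wing(c,(.5074,.1466),.092,.107)
wing(c,(.669,.129),.245,.258,.025)
im=c['img'][140:335,235:435]
cv2.imwrite('pics/topz13.png',cv2.resize(im,None,fx=3,fy=3,interpolation=cv2.INTER_CUBIC)[:,:,::-1])
cv2.imwrite('pics/top13.png',c['img'][:,:,::-1])
c=arm.capture('scene');np.savez('/tmp/scene13.npz',**c)
cv2.imwrite('pics/scene13.png',cv2.resize(c['img'][160:360,200:440],None,fx=3,fy=3,interpolation=cv2.INTER_CUBIC)[:,:,::-1])
"
```

```text
t: 22.28
ee_pos: [0.2845, 0.466, 0.3428]
ee_rot: [-0.005, 0.923, 0.385, 0.002]
force: [-0.8, 1.2, 0.4]
width: 0.0001
t 22.28 pos [28.45 46.6  34.28] jaw -0.78 z [ 0.    0.01 -1.  ] F [-0.8  1.2  0.4] M [0.03 0.08 0.01] w 0.1 q [-1.61  0.24  0.57  1.86 -0.15  1.08 -1.76]
n 420 mean [0.6326 0.0093 0.2681] rect c 633.7 9.2 75.3 15.8 a 72.73794555664062 pca yaw 1.2694587689558015
n 229 mean [ 0.4548 -0.0358  0.1003] rect c 454.8 -35.8 63.0 14.0 a 10.540193557739258 pca yaw -2.9580547111986175
n 224 mean [0.5084 0.1453 0.1003] rect c 508.4 145.5 14.1 62.2 a 45.03633499145508 pca yaw 2.37509296310115
n 159 mean [0.6668 0.1289 0.2512] rect c 667.2 129.5 22.8 23.1 a 86.40076446533203 pca yaw -2.3789034358299963
```

View pics/topz13.png

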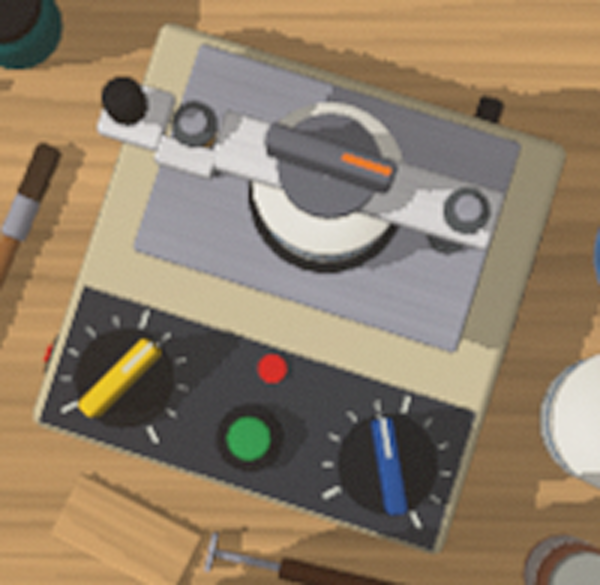

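View pics/scene13.png

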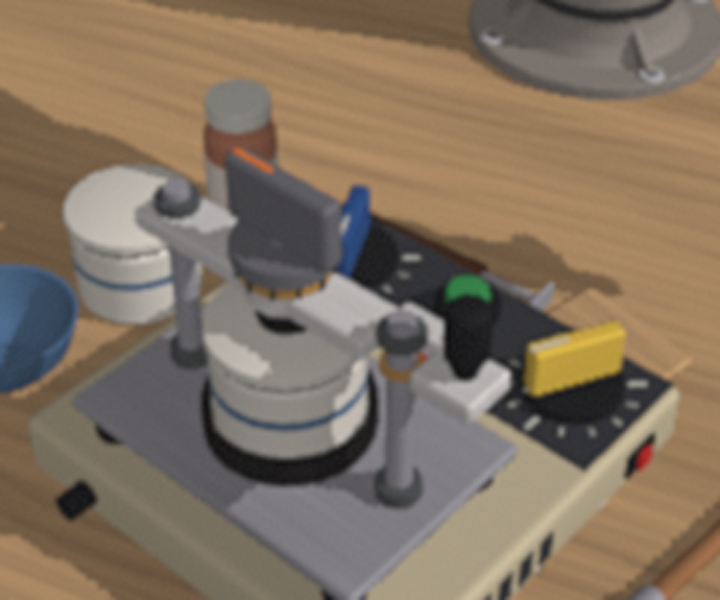

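View pics/top13.png

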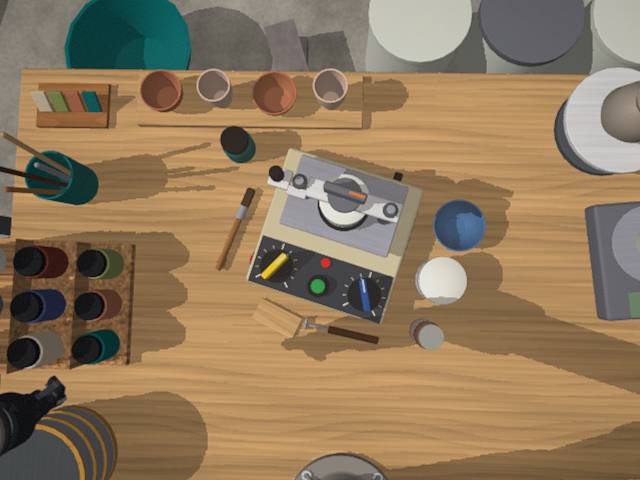

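Everything looks right, but the handle measures about 3 mm short of home. I'll compare the bar with its position in the picture taken while I held it against the stop.

```bash
python3 - <<'E'
from h import *
import cv2
L=lambda f:cv2.cvtColor(np.load('/tmp/%s.npz'%f)["img"],cv2.COLOR_RGB2GRAY).astype(np.float32)
A=L('top3')
def sh(B,A,x0,x1,y0,y1):
    a=A[y0:y1,x0:x1];b=B[y0:y1,x0:x1];w=np.eye(2,3,dtype=np.float32)
    try:
        cc,w=cv2.findTransformECC(a,b,w,cv2.MOTION_TRANSLATION,(3,200,1e-6),None,3); return w[:,2].round(3),round(float(cc),4)
    except Exception as e: return 'fail'
for n in ('top7','top13'):
    B=L(n)
    print(n,'bar right',sh(B,A,368,404,196,222),'bar left',sh(B,A,305,326,172,204),'static panel',sh(B,A,310,390,255,310), 'lid front',sh(B,A,318,365,208,232))
print('13 vs 7 handle',sh(L('top13'),L('top7'),267,300,160,190))
c3,c13=np.load('/tmp/top3.npz'),np.load('/tmp/top13.npz')
o=np.hstack([cv2.resize(c["img"][160:225,285:410],None,fx=6,fy=6,interpolation=cv2.INTER_CUBIC) for c in(c3,)])
o=np.vstack([cv2.resize(c["img"][165:215,285:410],None,fx=6,fy=6,interpolation=cv2.INTER_CUBIC) for c in(c3,c13)])
cv2.imwrite('pics/cmp.png',o[:,:,::-1])
E
```

```text
top7 bar right (array([-0.206, -0.087], dtype=float32), 0.8822) bar left (array([-0.781,  0.046], dtype=float32), 0.7264) static panel (array([-0.008, -0.003], dtype=float32), 0.9999) lid front (array([0.134, 0.156], dtype=float32), 0.9722)
top13 bar right (array([-0.081,  0.019], dtype=float32), 0.9643) bar left (array([-0.779,  0.054], dtype=float32), 0.731) static panel (array([ 0.112, -0.024], dtype=float32), 0.9408) lid front (array([0.109, 0.124], dtype=float32), 0.9702)
13 vs 7 handle (array([ 0.002, -0.004], dtype=float32), 0.9999)
```

View pics/cmp.png

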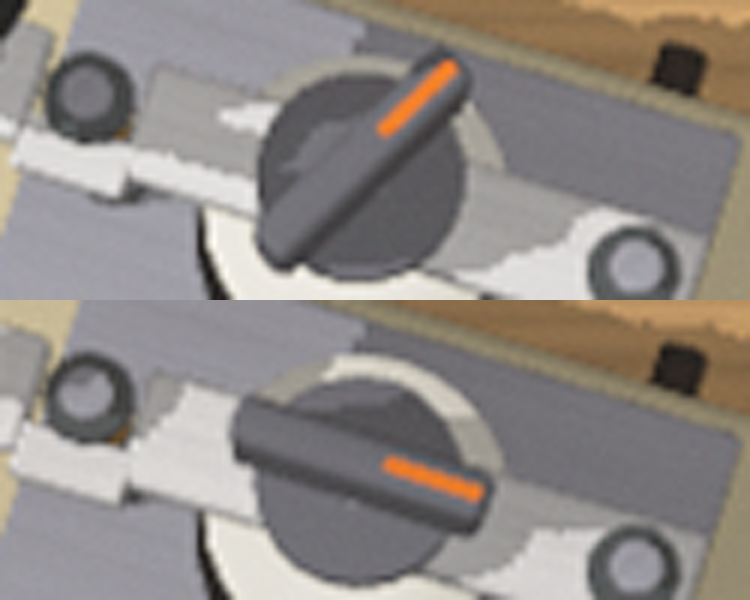

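```bash
python3 - <<'E'
from h import *
import cv2
def comp(f):
    c=np.load('/tmp/%s.npz'%f);z=c["z_map"];v,u=np.nonzero(z>0);d=z[v,u]
    X=(c["R"].T@((np.linalg.inv(c["mtx"])@np.stack([u,v,np.ones_like(u)]))*d-c["t"][:,None])).T
    def cen(p,lo,hi,r):
        m=(X[:,2]>lo)&(X[:,2]<hi)&(np.hypot(X[:,0]-p[0],X[:,1]-p[1])<r)
        P=X[m][:,:2]; (a,b),rr=cv2.minEnclosingCircle((P*1000).astype(np.float32)); return P.mean(0)*1000,np.array([a,b]),rr,m.sum()
    # top faces
    r=[cen(p,lo,hi,rad) for p,lo,hi,rad in(((.610,-.073),.2155,.225,.02),((.6586,.0895),.2155,.225,.02),((.668,.129),.248,.257,.02),((.6338,.0092),.262,.274,.045))]
    for x in r: print(x[0].round(1),x[1].round(1),round(x[2],1),x[3])
    for k in(0,1):
        P,L,H=[x[k] for x in r[:3]]; a=L-P;h=H-P;K=r[3][k]-P
        ang=lambda v:np.arctan2(v[1],v[0]); print('q handle',ang(h)-ang(a),'q knob',ang(K)-ang(a),'len',np.linalg.norm(a),np.linalg.norm(h))
for f in('top13','scene13'):comp(f)
# bar top plane edges fit
for f in('top3','top7','top13'):
    c=np.load('/tmp/%s.npz'%f);z=c["z_map"];v,u=np.nonzero(z>0);d=z[v,u]
    X=(c["R"].T@((np.linalg.inv(c["mtx"])@np.stack([u,v,np.ones_like(u)]))*d-c["t"][:,None])).T
    R=np.array([[np.cos(.292),-np.sin(.292)],[np.sin(.292),np.cos(.292)]]); M=(X[:,:2]-[.577,.0255])@R.T*1000
    for y0,y1 in((-75,-45),(40,65)):
        m=(X[:,2]>.198)&(X[:,2]<.209)&(M[:,1]>y0)&(M[:,1]<y1)&(abs(M[:,0]-60)<40); print(f,y0,m.sum(),'x mean',M[m,0].mean().round(2),M[m,0].min().round(1),M[m,0].max().round(1))
E
```

```text
[610.1 -72. ] [610.1 -71.9] 12.6 83
[658.2  90.6] [658.8  90.5] 13.2 79
[667.1 129.2] [667.  129.4] 12.1 140
[632.9   9.3] [632.5   9.6] 37.8 400
q handle 0.011613102315334078 q knob 0.014196738822293886 len 169.56690057764814 209.1583281022992
q handle 0.015891287890805295 q knob 0.022925670582507385 len 169.50998675287525 209.1904290079664
[611.5 -72.8] [611.9 -72.2] 12.2 62
[660.3  89.2] [660.   88.8] 11.9 80
[670.  128.8] [668.1 128.1] 12.3 137
[636.6  10.4] [635.    8.3] 37.9 357
q handle 0.010325621661962048 q knob -0.00043730406809916467 len 169.16724522443766 209.90263160152503
q handle 0.016731509743131534 q knob 0.0110942724514973 len 168.05532711874895 208.06604838169864
top3 -75 316 x mean 59.5 42.0 78.8
top3 40 280 x mean 59.31 41.8 78.2
top7 -75 315 x mean 59.15 41.6 78.0
top7 40 260 x mean 57.06 39.9 76.5
top13 -75 318 x mean 59.08 41.7 77.6
top13 40 258 x mean 56.92 39.9 76.1
```

The bar slope shows the bridge sits about 0.017 rad (3.5 mm at the handle) off its stop. It was there when I held it, so easing off with the grip still closed must have drawn it back. I'll push it home with closed fingers, then press start again so that start stays last.

```bash
python3 -m jog '[[[3,-3,2,0.05],[6,-6,3,0.1],[9,-9,3,0.15],[12,-12,3,0.2],[15,-15,3,0.25],[18,-18,3,0.3],[21,-21,3,0.35],[24,-24,3,0.4],[27,-26,3,0.45],[30,-29,3,0.488],[33,-31,3,0.488],[34.7,-32.6,3,0.488],[34.7,-32.6,3,0.488],[34.7,-32.6,3,0.488],[34.7,-32.6,3,0.488],[34.7,-32.6,3,0.488],[34.7,-32.6,3,0.488]]]' -1
python3 -c "
from h import *
st()"
```

```text
t: 23.8
ee_pos: [0.6343, 0.1348, 0.3728]
ee_rot: [-0.004, 0.804, 0.595, 0.001]
force: [-0.0, 0.5, -0.0]
width: 0.0003
t 23.8 pos [63.43 13.48 37.28] jaw -0.297 z [-0.003  0.007 -1.   ] F [-0.   0.5 -0. ] M [ 0.04  0.01 -0.01] w 0.3 q [-0.79  0.44  0.69  1.57 -0.3   1.23 -0.34]
```

```bash
python3 -m jog '[[[-0.5,0.4,0,0],[-0.5,0.4,-2,0],[-0.5,0.4,-5,0],[-0.5,0.4,-8,0],[-0.5,0.4,-8,0],[-0.5,0.4,-8,0],[-0.5,0.4,-8,0]]]'
python3 -c "
from h import *
st()"
```

```text
t: 24.38
ee_pos: [0.6297, 0.1393, 0.2946]
ee_rot: [-0.003, 0.804, 0.595, 0.002]
force: [-0.8, -0.2, 0.7]
width: 0.0
t 24.38 pos [62.97 13.93 29.46] jaw -0.297 z [-0.001  0.008 -1.   ] F [-0.8 -0.2  0.7] M [ 0.01 -0.   -0.01] w 0.0 q [-0.78  0.5   0.66  1.68 -0.35  1.08 -0.31]
```

```bash
python3 -m jog '[[[0.5,-0.15,0,0],[1.0,-0.3,0,0],[1.0,-0.3,0,0]]]' >/dev/null
python3 -c "
from h import *
st()"
for i in 1 2 3 4; do python3 -m jog '[[[0.2,-0.06,0,0],[0.2,-0.06,0,0]]]' >/dev/null
python3 -c "
from h import *
st()"; done
```

```text
t 24.63 pos [64.14 13.58 29.64] jaw -0.297 z [ 0.002  0.008 -1.   ] F [0.6 0.6 0.2] M [-0.01  0.04  0.01] w 0.0 q [-0.76  0.52  0.66  1.65 -0.36  1.09 -0.3 ]
t 24.8 pos [64.3  13.54 29.64] jaw -0.297 z [ 0.     0.009 -1.   ] F [-4.7  1.   2.2] M [ 0.11  0.82 -0.02] w -0.0 q [-0.75  0.52  0.65  1.64 -0.36  1.1  -0.29]
t 24.97 pos [64.38 13.52 29.65] jaw -0.297 z [-0.003  0.01  -1.   ] F [-8.   1.4  3. ] M [ 0.25  1.51 -0.04] w 0.3 q [-0.75  0.52  0.65  1.64 -0.36  1.1  -0.29]
t 25.13 pos [64.43 13.51 29.65] jaw -0.296 z [-0.008  0.011 -1.   ] F [-9.6  1.8  5.9] M [ 0.31  1.8  -0.01] w -0.1 q [-0.75  0.53  0.65  1.63 -0.36  1.11 -0.29]
t 25.3 pos [64.46 13.5  29.65] jaw -0.296 z [-0.013  0.012 -1.   ] F [-9.7  2.4  5.4] M [ 0.21  1.9  -0.05] w -0.3 q [-0.74  0.53  0.65  1.63 -0.36  1.11 -0.29]
```

```bash

for i in 1 2 3; do python3 -m jog '[[[0.5,-0.15,0,0],[0.5,-0.15,0,0]]]' >/dev/null
python3 -c "
from h import *
st()"; done
python3 - <<'E'
from h import *
from cell import arm
c=arm.capture('top');np.savez('/tmp/top14.npz',**c)
z=c["z_map"];v,u=np.nonzero(z>0);d=z[v,u]
X=(c["R"].T@((np.linalg.inv(c["mtx"])@np.stack([u,v,np.ones_like(u)]))*d-c["t"][:,None])).T
R=np.array([[np.cos(.292),-np.sin(.292)],[np.sin(.292),np.cos(.292)]]); M=(X[:,:2]-[.577,.0255])@R.T*1000
for y0,y1 in((-75,-45),(40,65)):
    m=(X[:,2]>.198)&(X[:,2]<.209)&(M[:,1]>y0)&(M[:,1]<y1)&(abs(M[:,0]-60)<40); print(y0,m.sum(),'x mean',M[m,0].mean().round(2),M[m,0].min().round(1),M[m,0].max().round(1))
E
```

```text
t 25.47 pos [64.7  13.44 29.66] jaw -0.295 z [-0.021  0.014 -1.   ] F [-14.6   2.4   9.4] M [0.5  2.9  0.05] w 0.2 q [-0.74  0.54  0.65  1.62 -0.37  1.13 -0.28]
t 25.63 pos [64.79 13.42 29.66] jaw -0.294 z [-0.034  0.017 -0.999] F [-21.4   3.2  14. ] M [ 0.6   4.4  -0.02] w -0.3 q [-0.73  0.54  0.64  1.61 -0.37  1.14 -0.28]
t 25.8 pos [64.86 13.4  29.68] jaw -0.292 z [-0.046  0.02  -0.999] F [-22.4   2.8  14.1] M [ 0.51  4.58 -0.01] w -0.1 q [-0.72  0.55  0.64  1.6  -0.38  1.16 -0.27]
-75 317 x mean 59.35 42.0 77.9
40 256 x mean 58.95 42.1 77.8
```

The bar is now square to within about 0.004 rad, against 0.002 when held at the stop, with 22 N at the handle. Backing straight off with nothing gripped.

```bash
python3 -m jog '[[[-1,0.3,0,0],[-2.5,0.75,0,0],[-2.5,0.75,4,0],[-4,0.5,8,0],[-8,-1,8,0],[-12,-3,8,0],[-16,-5,6,0],[-17.9,-7.6,4,0],[-17.9,-7.6,0,0],[-17.9,-7.6,-4,0],[-17.9,-7.6,-8,0],[-17.9,-7.6,-12,0],[-17.9,-7.6,-13,0],[-17.9,-7.6,-13,0],[-17.9,-7.6,-13,0]]]'
python3 - <<'E'
from h import *
st()
from cell import arm;import cv2
c=arm.capture('scene');np.savez('/tmp/scene15.npz',**c)
wing(c,(.634,.009),.258,.275)
cv2.imwrite('pics/scene15.png',cv2.resize(c['img'][160:360,200:440],None,fx=3,fy=3,interpolation=cv2.INTER_CUBIC)[:,:,::-1])
E
```

```text
t: 27.1
ee_pos: [0.4705, 0.0577, 0.1679]
ee_rot: [-0.021, 0.803, 0.596, -0.012]
force: [-0.6, -0.2, 0.5]
width: -0.0003
t 27.1 pos [47.05  5.77 16.79] jaw -0.293 z [-0.045  0.019 -0.999] F [-0.6 -0.2  0.5] M [ 0.03 -0.06  0.  ] w -0.3 q [-0.74  0.42  0.62  2.15 -0.41  0.73 -0.13]
n 439 mean [0.6375 0.0107 0.2662] rect c 633.9 8.6 76.8 17.0 a 72.77066040039062 pca yaw 1.287468225682637
```

View pics/scene15.png

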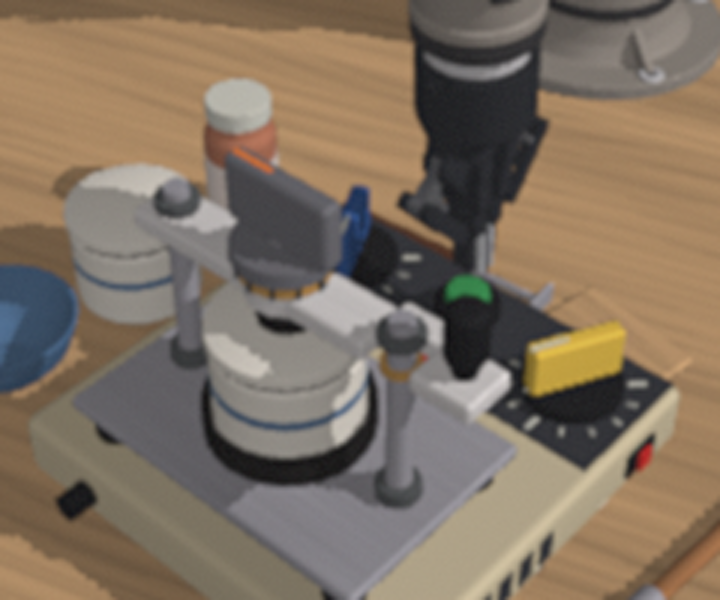

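```bash
python3 -m jog '[[[0.2,-0.15,-0.7,0],[0.2,-0.15,-1.4,0],[0.2,-0.15,-2.0,0],[0.2,-0.15,-2.0,0]]]'
python3 -m jog '[[[0,0,-0.4,0],[0,0,-0.4,0]]]'
python3 -m jog '[[[0,0,-0.2,0],[0,0,-0.2,0]]]'
```

```text
t: 27.48
ee_pos: [0.4735, 0.0567, 0.1484]
ee_rot: [-0.021, 0.802, 0.596, -0.011]
force: [0.4, 0.7, 1.5]
width: 0.0001
t: 27.65
ee_pos: [0.4736, 0.0567, 0.1442]
ee_rot: [-0.021, 0.802, 0.596, -0.011]
force: [0.4, 0.8, 4.9]
width: -0.0002
t: 27.82
ee_pos: [0.4739, 0.0566, 0.1434]
ee_rot: [-0.022, 0.803, 0.596, -0.01]
force: [-5.3, -0.5, 18.9]
width: 0.0003
```

Bottomed again, at 18.9 N. Retreating and making the last check.

```bash
python3 -m jog '[[[0,0,1,0],[0,0,3,0],[0,0,7,0],[0,0,11,0],[0,0,15,0],[0,4,18,0],[-2,8,20,0],[-4,12,20,0],[-6,16,20,0],[-8,20,20,0],[-10,24,20,0],[-14,28,20,0],[-18,32,20,0],[-18,36,20,0],[-18,40,20,0],[-18,40,20,0],[-18,40,20,0]]]'
python3 - <<'E'
from h import *
st()
from cell import arm;import cv2
c=arm.capture('top');np.savez('/tmp/top16.npz',**c)
wing(c,(.634,.009),.258,.275);wing(c,(.4535,-.0364),.092,.107);wing(c,(.5074,.1466),.092,.107)
z=c["z_map"];v,u=np.nonzero(z>0);d=z[v,u]
X=(c["R"].T@((np.linalg.inv(c["mtx"])@np.stack([u,v,np.ones_like(u)]))*d-c["t"][:,None])).T
R=np.array([[np.cos(.292),-np.sin(.292)],[np.sin(.292),np.cos(.292)]]); M=(X[:,:2]-[.577,.0255])@R.T*1000
for y0,y1 in((-75,-45),(40,65)):
    m=(X[:,2]>.198)&(X[:,2]<.209)&(M[:,1]>y0)&(M[:,1]<y1)&(abs(M[:,0]-60)<40); print(y0,m.sum(),'x mean',M[m,0].mean().round(2))
m=np.hypot(X[:,0]-.4693,X[:,1]-.0575)<.009; print('start z',np.median(X[m,2]))
cv2.imwrite('pics/top16.png',c['img'][:,:,::-1])
E
```

```text
t: 29.23
ee_pos: [0.289, 0.4641, 0.3429]
ee_rot: [-0.023, 0.8, 0.6, -0.01]
force: [-1.0, 0.9, 0.4]
width: 0.0001
t 29.23 pos [28.9  46.41 34.29] jaw -0.283 z [-0.043  0.024 -0.999] F [-1.   0.9  0.4] M [ 0.03 -0.01  0.  ] w 0.1 q [-1.48  0.24  0.45  1.84 -0.17  1.09 -1.24]
n 421 mean [0.6327 0.009  0.2683] rect c 633.6 9.1 75.0 15.6 a 72.53759765625 pca yaw 1.2658454884093706
n 225 mean [ 0.4547 -0.0358  0.0999] rect c 454.5 -35.9 63.1 13.8 a 10.505782127380371 pca yaw -2.956234229650975
n 225 mean [0.5084 0.1453 0.1002] rect c 508.6 145.6 13.8 62.1 a 45.31237030029297 pca yaw 2.3730339728506493
-75 313 x mean 59.08
40 259 x mean 57.39
start z 0.07773764786127363
```

View pics/top16.png

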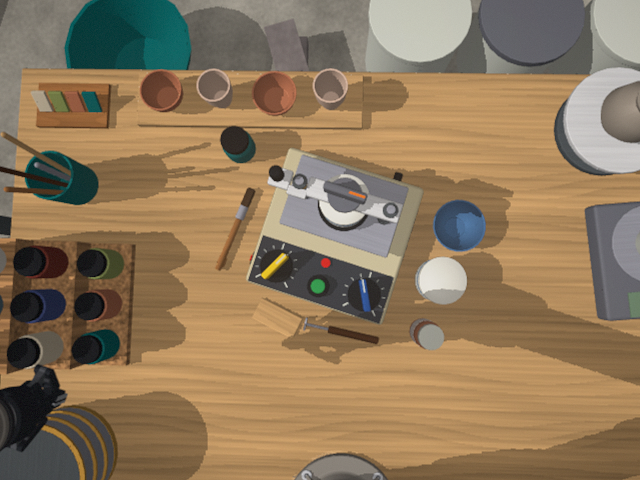

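```bash
python3 -c "
from cell import arm
print(arm.job_done())"
```

```text
the job is handed in; nothing more can be done
None
```

I did every step and handed the job in at about 29 s, but the clamp bridge rests about 2.5 mm short of its stop, measured at the handle. I also pressed start twice.

- **Bridge:** I swung it to its stop, held there at 22 N. Easing off with the grip still closed seems to have drawn it back about 3.5 mm. I only found this after tightening the knob, setting the dials and pressing start. I then pushed it home again with closed fingers, which brought it square at 22 N. With the clamp tight it sprang most of the way back. My last picture puts it at 0.012–0.015 rad, with its notch round the far post. I did not loosen the clamp to correct this, because tightening again risked a second click.
- **Knob:** It had one click. The turning torque peaked once, reversed and began to rise again, and I let go there. The wing came to rest 1.56–1.58 rad past the mill's +x axis. One click should read 1.62, less up to 0.1 of give-back. That check assumes the wing lies along the mill's +x when the screw is at zero, which the task doesn't state but my measurements fit.
- **Dials:** Yellow reads about 6.0 and blue about 4.0. Both are within about 0.02 rad of target in the last picture, and the ticks agree.
- **Start button:** I pressed it right down (about 19 N) and let it go. I pressed it again after the bridge correction so that it was still the last action. It has sprung back up to 77 mm.
- **Jar and bench:** In the final pictures the jar stands in its cup, the other things look unmoved, and the arm is clear of everything.

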